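# Pack the mixer clamp bay and shim it snug

## Task

Stand every sample rack that is on the bench in the mixer's clamp bay, its width across the bay like the plates'. Then crank the handwheel clockwise until its handle stands at the black index post. Then add spacer plates from the stand, upright and one at a time, until the row is snug: the last plate has to push the white sprung pad back and sit fully down; leave the spare plates standing in their stand and the other things on the bench where they are.

Things in the scene. Friction and masses are not known exactly. Their poses are not given: they have to be found in the camera images.
- shaker: Fixed grey mixer base, 150 x 361 mm, with clamp bay and handwheel. Origin on the table, under the bay. The row runs along its y: stop block at the +y end, white sprung pad at the -y end, then the handwheel (axis at y = -150 mm). x runs across the row: two low rails (inner faces at x = +-38.5 mm, 15 mm above the bay floor) keep the 70 mm wide things in line.
- bay (a point): Point on the slick bay floor (25 mm above the table) at the shaker's origin, axes as the shaker's. The floor has little friction (about 0.12). A rack or plate stands seated in the bay when its own origin is at z = 0 here and x within a few mm of 0.
- stop: Fixed aluminium stop block at the +y end of the bay, 74 x 24 mm, 40 mm high. Origin at the foot of its inner face: the row is built from this face towards -y. Its distance from the pad differs by some mm from start to start.
- wheel (a joint): Handwheel angle, rad: grows clockwise seen from above; range 0 to 6.0, starts at 0 to 1.2 with the bay open. At 5.2 the crank handle stands right beside the black index post (the mark). Each rad moves the jaw and pad 5 mm towards the stop; it stays where it is left (friction 0.12 N m).
- axis (a point): Centre of the handwheel's top face (vertical axis, disc 112 mm across, top 58 mm above the table).
- handle (a point): Black upright crank handle on the handwheel, 18 mm thick, 46 mm tall, 50 mm from the wheel's axis; this point is on it, 25 mm above the disc. It spins freely, so it can be carried round with the gripper's heading unchanged. Seen from the wheel axis it stands at angle 5.2 - q from the shaker's x (wheel angle q).
- mark (a point): Top of the black index post, 58 mm above the table, standing on the +x side of the wheel, 68.5 mm from its axis: where the crank handle must end up.
- pad (a joint): How far the white sprung pad is pushed back into its jaw, m: 0 free, at most 0.020. Its spring pushes with 4 N at first and 0.2 N more per mm. Reads about 0 while the row is loose; pressed in when the row is snug.
- pad_face (a point): Middle of the 40 mm wide pad's face (facing +y of the shaker), 36 mm above the bay floor, at the foot of its 45 degree lead-in lip: the lip goes back 16 mm and up 16 mm, so a plate lowered from above wedges the pad back (10 to 20 N down is enough). With the wheel at the mark the free pad is 116 to 124 mm from the stop.
- stand: Fixed grey stand for the spacer plates, 84 x 195 mm, floor 12 mm above the table, with seven slots in a row along its y at 27 mm pitch (slots 21 mm wide between ribs 16 mm high). Origin on the table under its centre; the plates' 70 mm width lies along its x. Plate origins in it at z = 12 mm.
- plate_1: Aluminium spacer plate, all seven alike: 70 mm wide (x), 16 mm thick (y), body 50 mm high with a rounded foot, 0.17 kg. On top, centred, an upright lifting tab, 45 mm along x, 8 mm thick, z = 50 to 93 mm: grip it from above by its ends, 45 mm apart. Origin at the centre of its underside. Starts upright in the stand.
- plate_2: Aluminium spacer plate, all seven alike: 70 mm wide (x), 16 mm thick (y), body 50 mm high with a rounded foot, 0.17 kg. On top, centred, an upright lifting tab, 45 mm along x, 8 mm thick, z = 50 to 93 mm: grip it from above by its ends, 45 mm apart. Origin at the centre of its underside. Starts upright in the stand.
- plate_3: Aluminium spacer plate, all seven alike: 70 mm wide (x), 16 mm thick (y), body 50 mm high with a rounded foot, 0.17 kg. On top, centred, an upright lifting tab, 45 mm along x, 8 mm thick, z = 50 to 93 mm: grip it from above by its ends, 45 mm apart. Origin at the centre of its underside. Starts upright in the stand.
- plate_4: Aluminium spacer plate, all seven alike: 70 mm wide (x), 16 mm thick (y), body 50 mm high with a rounded foot, 0.17 kg. On top, centred, an upright lifting tab, 45 mm along x, 8 mm thick, z = 50 to 93 mm: grip it from above by its ends, 45 mm apart. Origin at the centre of its underside. Starts upright in the stand.
- plate_5: Aluminium spacer plate, all seven alike: 70 mm wide (x), 16 mm thick (y), body 50 mm high with a rounded foot, 0.17 kg. On top, centred, an upright lifting tab, 45 mm along x, 8 mm thick, z = 50 to 93 mm: grip it from above by its ends, 45 mm apart. Origin at the centre of its underside. Starts upright in the stand.
- plate_6: Aluminium spacer plate, all seven alike: 70 mm wide (x), 16 mm thick (y), body 50 mm high with a rounded foot, 0.17 kg. On top, centred, an upright lifting tab, 45 mm along x, 8 mm thick, z = 50 to 93 mm: grip it from above by its ends, 45 mm apart. Origin at the centre of its underside. Starts upright in the stand.
- plate_7: Aluminium spacer plate, all seven alike: 70 mm wide (x), 16 mm thick (y), body 50 mm high with a rounded foot, 0.17 kg. On top, centred, an upright lifting tab, 45 mm along x, 8 mm thick, z = 50 to 93 mm: grip it from above by its ends, 45 mm apart. Origin at the centre of its underside. Starts upright in the stand.
- rack_a: White plastic sample rack with short grey caps (7 mm high) along its top edges, 70 mm wide (x), 32 mm thick (y), body 50 mm high, about 0.2 to 0.4 kg. On top, centred, an upright lifting tab, 45 mm along x, 8 mm thick, z = 50 to 93 mm: grip it from above by its ends, 45 mm apart. Origin at the centre of its underside. Starts standing on the table left of or before the robot; may be absent.
- rack_b: White plastic sample rack with short grey caps (7 mm high) along its top edges, 70 mm wide (x), 32 mm thick (y), body 50 mm high, about 0.2 to 0.4 kg. On top, centred, an upright lifting tab, 45 mm along x, 8 mm thick, z = 50 to 93 mm: grip it from above by its ends, 45 mm apart. Origin at the centre of its underside. Starts standing on the table left of or before the robot; may be absent.
- rack_c: White plastic sample rack with short grey caps (7 mm high) along its top edges, 70 mm wide (x), 48 mm thick (y), body 50 mm high, about 0.2 to 0.4 kg. On top, centred, an upright lifting tab, 45 mm along x, 8 mm thick, z = 50 to 93 mm: grip it from above by its ends, 45 mm apart. Origin at the centre of its underside. Starts standing on the table left of or before the robot; may be absent.
- jar: Bystander: specimen jar with a red cap, 60 mm across, 75 mm tall. Origin at the centre of its underside.
- bottle: Bystander: bottle, 64 mm across, 120 mm tall. Origin at the centre of its underside.
- timer: Bystander: small grey timer, 60 x 70 x 25 mm. Origin at the centre of its underside.
There are look-alikes about, which are no part of the job. Leave any blue, orange or pink look-alike of the plate_6 alone.

How it is judged:
By the outcome, as a careful person would: the job done as asked, in the order asked, and still so for the second after the job is handed in, with the robot touching nothing.
Of rack_a, rack_b, rack_c only 1 to 2 are there at a start; the rules pass over those that are not, and their reading is None.
At some moment in a run one of rack_a, rack_b, rack_c may be knocked a few centimetres aside while the robot is not near it.
It also fails if it takes over 210 s, if anything falls off the work surface, if the arm or the gripper's body presses on something with over 40 N, if the wrist force passes 120 N, or if a joint passes its speed limit or range.

## Robot

A 6-joint arm with a two-finger parallel gripper is mounted at the origin on the work surface. World frame = base frame: x ahead of the robot, y to its left, z up, the work surface at z = 0. Lengths are in m, angles in rad, forces in N, time in s.
With the tool pointing down it reaches from about 0.35 to 0.85 m from the base axis. Payload 8.1 kg.
Tool frame: the origin (TCP) lies at the very end of the fingers, on their centre line; the grasp point (between the pads) lies 19 mm behind it; z points along the fingers, y is the line along which they close (so a half turn about z gives the same grasp; the last joint's range is limited). The gripper opens to 93 mm and grips with 3 to 60 N. Pads are 15 mm wide; open, the fingers measure 128 mm over their backs; the gripper's body (75 mm by 188 mm) begins 65 mm behind the grasp point.
Start: joints at [-1.36, 0.13, 1.488, -0, 1.523, -0.085], TCP at [0.175, -0.574, 0.219] pointing down, gripper open.
Joint ranges: [-2.96, 2.96], [-0.89, 2.26], [0.02, 2.5], [-1.34, 4.48], [0, 2.73], [-2.66, 2.66]. Speed limits (rad/s): [2.39, 2.39, 2.79, 3.14, 3.14, 3.14].

## Interface

Orientations are given as a rotation vector (axis times angle).
In Python, from bench import manip gives the robot as it stands.
- The arm moves only by the tool drive_tool, never from a script. Its argument "series" is a list of rows, each a list of 5 numbers: the closure, from -1 (fully open) to 1 (shut), then the shift along the tool's x, y, z in units of 10 cm (1.0 is 10 cm), then the turn about the tool's z in units of 2 rad (1.0 is 2 rad). In form: [[jaw, tx, ty, tz, roll], ...]. A call has exactly 5 rows; each row shifts and turns the commanded pose from where the row before left it, along the tool's axes as they then stand; what a row does not reach is not made up. A row lasts 1/12 s, in which the tool goes at most 41.7 mm and 7.16 degrees, less where a joint would pass 70% of its speed; a pose out of reach is approached as far as the arm can. A call with a number of a shift or a turn outside -1 to 1 is refused whole. A call with a gripper value outside its range is refused whole. The fingers move at their own pace and stop on an object; "force" is the grip in N (left out, the last holds). Time passes only in rows, so rows that do not move let the fingers close, or fill a call up. It gives the time, the measured TCP pose, the force, the opening and the grip force at its end, in the units of the state.
- manip.get_state(): the state, without advancing time (a new reading comes with each control period).
- manip.grab_frame(name): name is "scene" or "top"; returns a dict with "image" (384x512x3 uint8, blue, green, red), "fx", "fy", "cx", "cy" (pixels), "k1" (the pictures are not rectified: a ray, as slopes to the right and down, at radius r is drawn at 1 + k1 r^2 times it, then the intrinsics apply), "camera_from_world" (4x4, takes a point from world to camera coordinates). Camera axes: x right, y down, z forward; pixel columns grow to the right and rows downward; lengths in m; the calibration is good to about 2 mm. A picture is of the moment at which its call begins. There is no depth.
- manip.close_job(): hands the job in; it is judged then, once.
The state is a dict: "t": time; "q": joint angles; "qd": joint speeds; "effort": joint torques, N m; "tcp_pos": TCP position; "ee_rot": TCP orientation; "wrist_force": force on the tool from outside, world axes, zero at the start; "ft_torque": the same for the moment, N m; "gripper_width": opening from 0.0 (shut) to 1.0 (fully open); "grasp_force": force on a finger pad.
Only numpy, scipy, OpenCV 4.12 (cv2) and the standard library are available. Lean on these libraries where they do the work, as an engineer would, in place of code of your own. Each camera call takes 0.05 s, during which the arm holds its last target. There are 200 camera calls.

## Working session

There is one attempt and no reset: what is moved stays moved. The work goes in short steps, Python scripts to look and compute and a tool call to move; the robot and the scene stay as the last step left them, time stands still between calls to the robot, and variables do not carry over. Pictures are saved under pics/ and viewed, at most 14 in all, crops included, and the job is handed in when it is done.

Besides the shell and the picture viewer there is one more tool, called after ">>>" as a command line: name --pt "numbers of a row" for each row, then --argument value for the rest. drive_tool: Moves the arm, as the interface text tells. Shifts and turns lie within -1 to 1; 1 stands for 10 cm of shift or 2 rad of turn. Its arguments: {"type":"object","properties":{"series":{"type":"array","items":{"type":"array","items":{"type":"number","minimum":-1,"maximum":1}}},"force":{"type":"number"}},"required":["series"]}

```bash
ls; mkdir -p pics; cat > h.py <<'E'
import numpy as np, cv2
from bench import manip
from scipy.spatial.transform import Rotation as R
def grab(n,save=None):
    f=manip.grab_frame(n)
    if save: cv2.imwrite('pics/'+save,f['image'])
    return f
def K(f): return np.array([[f['fx'],0,f['cx']],[0,f['fy'],f['cy']],[0,0,1.]]),np.array([f['k1'],0,0,0.])
def pix(f,P):
    k,d=K(f);T=np.array(f['camera_from_world']);r,_=cv2.Rodrigues(T[:3,:3])
    return cv2.projectPoints(np.atleast_2d(np.array(P,float)),r,T[:3,3],k,d)[0][:,0]
def ray(f,uv):
    k,d=K(f);T=np.array(f['camera_from_world'])
    x=cv2.undistortPoints(np.array(uv,float).reshape(-1,1,2),k,d)[:,0]
    D=np.c_[x,np.ones(len(x))]@T[:3,:3]
    return -T[:3,:3].T@T[:3,3],D
def plane(f,uv,z):
    c,D=ray(f,uv);return c+D*((z-c[2])/D[:,2])[:,None]
E
python3 - <<'E'
from h import *
for n in('scene','top'):
    f=grab(n,n+'0.png');print(n,f['fx'],f['cx'],f['cy'],f['k1'],np.round(f['camera_from_world'],3).tolist())
s=manip.get_state();print({k:np.round(v,3).tolist() for k,v in s.items()})
E
```

```text
pics
scene 402.93714726521137 257.0603371235135 192.2760393955272 -0.046078427815186805 [[-0.152, 0.988, 0.002, 0.076], [0.642, 0.1, -0.761, -0.28], [-0.752, -0.115, -0.649, 1.424], [0.0, 0.0, 0.0, 1.0]]
top 359.76396486995924 259.3869196269362 189.97615365770912 0.0040200976710035785 [[-0.011, -1.0, -0.013, -0.013], [-0.99, 0.012, -0.143, 0.535], [0.143, 0.011, -0.99, 1.038], [0.0, 0.0, 0.0, 1.0]]
{'t': 0.1, 'q': [-1.36, 0.131, 1.489, 0.0, 1.523, -0.085], 'qd': [0.001, -0.001, -0.004, -0.001, -0.0, 0.0], 'effort': [0.001, -56.134, -49.31, 0.077, 0.029, -0.0], 'tcp_pos': [0.175, -0.573, 0.218], 'ee_rot': [-3.106, -0.463, 0.0], 'wrist_force': [0.9, -1.321, -0.489], 'ft_torque': [-0.007, -0.015, -0.028], 'grasp_force': 0.0, 'gripper_width': 1.0}
```

View pics/scene0.png

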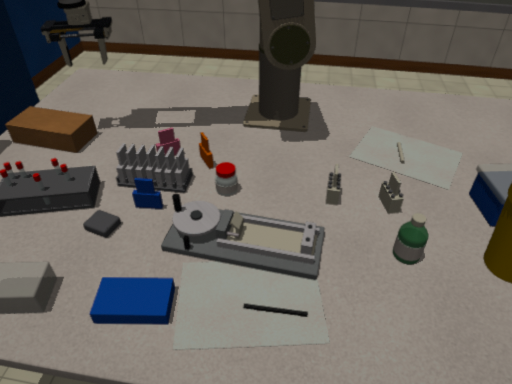

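View pics/top0.png

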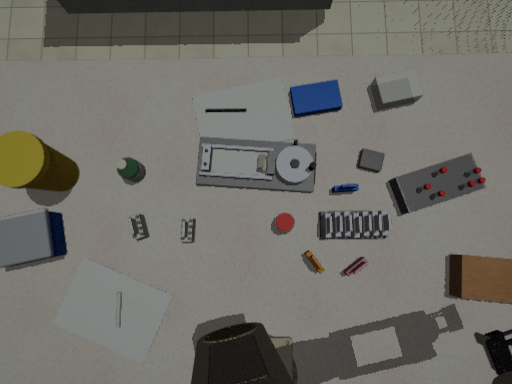

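The scene view shows the shaker at (245,240), the stand at (155,170), two racks at (334,187) and (391,195), and pink, orange and blue decoys. In the top view the racks are at (188,230) and (139,227), the handle at (312,167) and the post at (295,143).

```bash
python3 - <<'E'
import cv2
a=cv2.imread('pics/top0.png')[130:275,120:400]
cv2.imwrite('pics/c1.png',cv2.resize(a,None,fx=2.8,fy=2.8,interpolation=cv2.INTER_CUBIC))
b=cv2.imread('pics/scene0.png')[120:275,100:420]
cv2.imwrite('pics/c2.png',cv2.resize(b,None,fx=2.5,fy=2.5,interpolation=cv2.INTER_CUBIC))
E
```

```text
(no output)
```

View pics/c1.png

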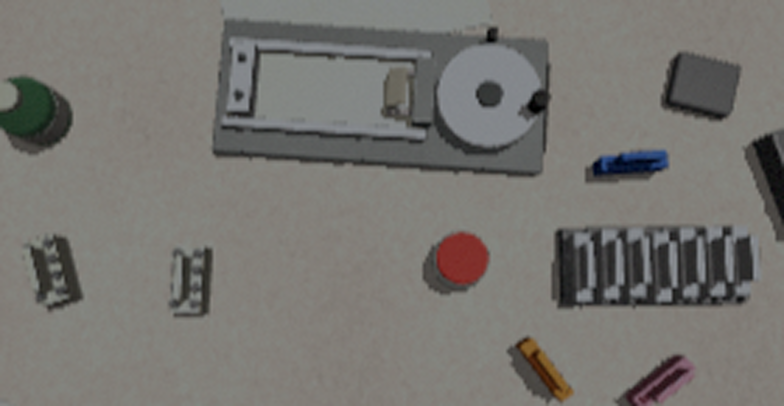

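View pics/c2.png

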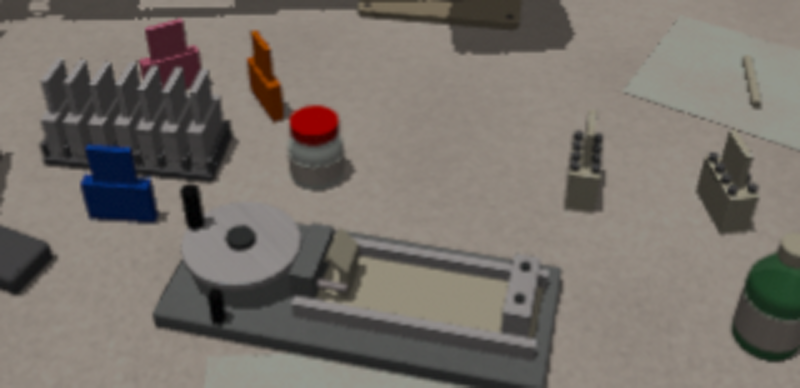

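Crop c1 shows the stop block top at about (231,39)-(257,39)-(252,115)-(225,114), the wheel hub at (489,94), the handle at (538,101) and the post at (491,34). The racks are at (190,281) and (52,271), with tabs running roughly vertical in the image.

```bash
cat > m.py <<'E'
from h import *
f=manip.grab_frame('top');im=f['image']
C=lambda p:np.array(p,float)/2.8+[120-.32,130-.32]
np.set_printoptions(precision=4,suppress=True)
if __name__=='__main__':
    print('stop65',plane(f,C([(231,39),(257,39),(252,115),(225,114)]),.065)[:,:2].tolist())
    print('base25',plane(f,C([(226,20),(549,38),(541,172),(214,155)]),.025)[:,:2].tolist())
    print('rails40',plane(f,C([(258,40),(430,54),(425,139),(222,120)]),.040)[:,:2].tolist())
    g=cv2.cvtColor(im,cv2.COLOR_BGR2GRAY);print(g[130+33,120+160],g[130+33,120+145], g[185,220])
    m=np.zeros_like(g);m[140:190,270:325]=(g[140:190,270:325]>135)
    cs,_=cv2.findContours(m,cv2.RETR_EXTERNAL,cv2.CHAIN_APPROX_NONE);c=max(cs,key=cv2.contourArea)
    h=cv2.convexHull(c);W=plane(f,h[:,0],.058);print('disc',cv2.minEnclosingCircle(W[:,:2].astype(np.float32)),cv2.fitEllipse(W[:,:2].astype(np.float32)))
    print('hub',plane(f,C([(489,94)]),.06),'post',plane(f,C([(491,30)]),.058),'handle',plane(f,C([(539,98)]),.104))
E
python3 m.py
```

```text
stop65 [[0.6729870160283269, 0.14924710829656498], [0.6725960852580966, 0.12155712842752192], [0.5903944809681918, 0.12614515412980504], [0.5918412281883325, 0.1546026211263227]]
base25 [[0.705962112718808, 0.16200310097211862], [0.6803501211237499, -0.19427482618916656], [0.5316651469848583, -0.1807538582888397], [0.5547459706053572, 0.1731489145933951]]
rails40 [[0.6784712210159216, 0.12413599667096042], [0.6601969760388942, -0.06272402073411343], [0.5667990852204624, -0.05585850641353386], [0.5903726394389517, 0.16222739540513093]]
135 127 63Traceback (most recent call last):
  File "m.py", line 12, in <module>
    h=cv2.convexHull(c);W=plane(f,h[:,0],.058);print('disc',cv2.minEnclosingCircle(W[:,:2].astype(np.float32)),cv2.fitEllipse(W[:,:2].astype(np.float32)))
                                                                                                               ~~~~~~~~~~~~~~^^^^^^^^^^^^^^^^^^^^^^^^^^^^
cv2.error: OpenCV(4.12.0) /io/opencv/modules/imgproc/src/shapedescr.cpp:361: error: (-201:Incorrect size of input array) There should be at least 5 points to fit the ellipse in function 'fitEllipseNoDirect'
```

```bash
cat > m2.py <<'E'
from m import *
g=cv2.cvtColor(im,cv2.COLOR_BGR2GRAY)
print('disc region vals',g[164,278:322].tolist())
print('col',g[140:192,288].tolist())
print('stop row',g[150,194:222].tolist(), g[165,194:222].tolist())
print('stop col',g[135:182,206].tolist())
print('bay col',g[135:200,240].tolist())
print('bay row',g[163,200:300].tolist())
E
python3 m2.py
```

```text
disc region vals [137, 135, 134, 133, 134, 134, 134, 133, 135, 133, 135, 129, 44, 55, 57, 56, 56, 56, 58, 57, 60, 102, 134, 135, 135, 135, 134, 134, 135, 135, 132, 115, 30, 33, 33, 37, 32, 43, 74, 127, 128, 126, 128, 126]
col [117, 128, 114, 96, 94, 94, 112, 130, 134, 135, 134, 135, 136, 134, 135, 136, 134, 134, 135, 134, 135, 134, 135, 134, 135, 135, 134, 134, 135, 134, 135, 134, 135, 135, 135, 134, 134, 134, 134, 134, 125, 87, 50, 48, 47, 79, 97, 94, 99, 86, 53, 95]
stop row [127, 130, 128, 126, 124, 93, 87, 86, 87, 135, 128, 50, 51, 64, 126, 134, 119, 47, 68, 132, 133, 132, 134, 134, 134, 133, 134, 133] [130, 127, 127, 101, 92, 90, 93, 114, 135, 130, 70, 71, 114, 136, 128, 48, 52, 91, 134, 133, 132, 132, 133, 133, 132, 133, 134, 134]
stop col [133, 124, 102, 88, 87, 85, 87, 87, 109, 119, 125, 134, 135, 118, 77, 51, 42, 105, 133, 136, 135, 133, 135, 133, 134, 135, 134, 110, 70, 70, 114, 135, 135, 135, 102, 38, 54, 109, 136, 114, 72, 48, 78, 92, 90, 93, 92]
bay col [134, 134, 134, 132, 113, 88, 89, 87, 86, 85, 97, 121, 134, 120, 82, 107, 133, 134, 133, 134, 134, 134, 135, 135, 134, 134, 133, 134, 133, 134, 134, 133, 132, 135, 132, 134, 135, 134, 124, 126, 135, 133, 104, 41, 77, 94, 92, 95, 92, 92, 95, 72, 52, 67, 108, 131, 130, 131, 128, 129, 129, 130, 131, 129, 127]
bay row [91, 99, 132, 101, 50, 50, 70, 123, 132, 96, 51, 80, 132, 134, 132, 133, 134, 134, 135, 133, 132, 134, 133, 133, 133, 133, 134, 133, 134, 134, 134, 134, 133, 135, 134, 135, 135, 134, 133, 135, 133, 134, 134, 133, 134, 135, 135, 133, 134, 134, 135, 133, 135, 133, 134, 134, 130, 80, 97, 102, 103, 102, 104, 106, 114, 127, 79, 67, 100, 96, 95, 95, 96, 95, 98, 59, 121, 135, 135, 135, 136, 135, 134, 134, 135, 134, 134, 136, 134, 129, 41, 54, 53, 57, 55, 56, 55, 53, 59, 83]
```

```bash
cat > m3.py <<'E'
from m import *
g=cv2.cvtColor(im,cv2.COLOR_BGR2GRAY)
def comp(mask,seed):
    n,l=cv2.connectedComponents(mask.astype(np.uint8),connectivity=4)
    return (l==l[seed[1],seed[0]]).astype(np.uint8)
def hull(m): return cv2.convexHull(max(cv2.findContours(m,cv2.RETR_EXTERNAL,cv2.CHAIN_APPROX_NONE)[0],key=cv2.contourArea))[:,0]
def rect(W):
    c,s,a=cv2.minAreaRect((W[:,:2]*1000).astype(np.float32)); return np.round(c,1),np.round(s,1),round(a,2)
b=comp((g>75)&(g<112),(300,187)); 
h=hull(b);print('base',rect(plane(f,h,.025)),h.min(0),h.max(0))
d=comp(g>118,(285,164)); h=hull(d); W=plane(f,h,.058)[:,:2]*1000
print('disc',cv2.fitEllipse(W.astype(np.float32)),h.min(0),h.max(0))
k=(g<70)&(g>=0)
for nm,s in (('hub',(295,164)),('handle',(312,166)),('post',(295,142))):
    c=comp(g<75,s);y,x=np.nonzero(c);print(nm,len(x),x.min(),x.max(),y.min(),y.max(),x.mean(),y.mean())
E
python3 m3.py
```

```text
base (array([620.9,  -9.3]), array([362.1, 151.9]), 84.63) [195 137] [314 192]
disc ((611.178466796875, -123.87621307373047), (107.69060516357422, 108.6906967163086), 159.0116729736328) [276 146] [312 181]
hub 62 290 298 159 167 294.16129032258067 163.30645161290323
handle 84 307 316 153 183 312.5833333333333 167.04761904761904
post 23 292 297 140 144 295.1304347826087 142.2173913043478
```

```bash
cat > m4.py <<'E'
from m3 import *
print('cam',ray(f,[(0,0)])[0])
def edge(v,th): # first crossing subpixel
    s=np.sign(v.astype(float)-th);i=np.nonzero(s[1:]!=s[:-1])[0]
    return None if len(i)==0 else i[0]+(th-v[i[0]])/(float(v[i[0]+1])-v[i[0]])
def line(pts,z):
    W=plane(f,pts,z)[:,:2]*1000;vx,vy,x,y=cv2.fitLine(W.astype(np.float32),cv2.DIST_HUBER,0,.1,.01).ravel();return np.round([np.degrees(np.arctan2(vy,vx)),x,y],2)
far=[(x,132+edge(g[132:152,x],110)) for x in list(range(206,286))+list(range(300,312))]
near=[(x,200-edge(g[200:175:-1,x],70)) for x in range(0)]
print('far',line(far,.025))
near=[]
for x in range(204,310):
    y=186
    while g[y,x]>75:y+=1
    near.append((x,y-1+(g[y-1,x]-75)/(float(g[y-1,x])-g[y,x])))
print('near',line(near,.025))
lef=[(188+edge(g[y,188:205],112),y) for y in range(143,182)]
print('left',line(lef,.025))
rig=[(325-edge(g[y,325:305:-1],112),y) for y in list(range(146,160))+list(range(176,188))]
print('right',line(rig,.025))
# stop inner edge top, floor/pad
si=[];
for y in range(148,170):
    r=g[y,203:216];i=int(np.argmin(r[4:]))+4
    si.append((203+i,y))
print(si)
for y in range(152,172,2): print(y,g[y,246:280].tolist())
E
python3 m4.py
```

```text
base (array([620.9,  -9.3]), array([362.2, 151.8]), 84.61) [196 137] [314 192]
disc ((611.3234252929688, -123.96179962158203), (107.94287872314453, 108.61248016357422), 153.99676513671875) [276 146] [312 181]
hub 63 290 298 159 167 294.1587301587302 163.23809523809524
handle 82 307 315 153 183 312.609756097561 167.1219512195122
post 23 292 297 140 144 295.1304347826087 142.2173913043478
cam [ 0.3814 -0.0312  1.1033]
far [ 87.14 729.28  -3.01]
near [0. 0. 0.]
left [ -5.33 623.98 195.77]
right [  -2.63  625.26 -215.2 ]
[(211, 148), (211, 149), (211, 150), (211, 151), (211, 152), (211, 153), (211, 154), (210, 155), (210, 156), (210, 157), (210, 158), (210, 159), (210, 160), (210, 161), (210, 162), (210, 163), (210, 164), (209, 165), (209, 166), (209, 167), (209, 168), (209, 169)]
152 [134, 133, 134, 134, 133, 131, 134, 133, 132, 114, 113, 113, 113, 114, 111, 111, 110, 109, 109, 108, 106, 65, 66, 96, 93, 93, 95, 92, 96, 101, 93, 93, 93, 88]
154 [133, 134, 133, 135, 134, 136, 135, 133, 134, 134, 134, 133, 133, 112, 115, 110, 109, 112, 112, 120, 122, 112, 77, 94, 94, 95, 93, 95, 95, 96, 94
[... 1004 characters left out ...]
 134, 135, 135, 134, 133, 134, 134, 132, 107, 75, 53, 46, 46, 61, 98, 123, 120, 111, 73, 77, 95, 97, 97, 98, 96, 97, 92, 49, 70, 133, 134, 134]
170 [135, 135, 134, 134, 135, 134, 134, 136, 134, 130, 78, 74, 61, 60, 86, 64, 71, 100, 102, 100, 60, 81, 95, 97, 96, 96, 95, 94, 81, 47, 54, 99, 134, 133]m4.py:5: RuntimeWarning: overflow encountered in scalar subtract
  return None if len(i)==0 else i[0]+(th-v[i[0]])/(float(v[i[0]+1])-v[i[0]])
m4.py:15: RuntimeWarning: overflow encountered in scalar subtract
  near.append((x,y-1+(g[y-1,x]-75)/(float(g[y-1,x])-g[y,x])))
m4.py:15: RuntimeWarning: divide by zero encountered in scalar divide
  near.append((x,y-1+(g[y-1,x]-75)/(float(g[y-1,x])-g[y,x])))
```

```bash
sed -i 's/^print(.cam.*/g=g.astype(float)/; /^print(si)/,$d' m4.py; cat >> m4.py <<'E'
si=[]
for y in range(148,169):
    i=205+np.nonzero(g[y,205:214]<75)[0]
    i=i[-1]; si.append((i+(75-g[y,i])/(g[y,i+1]-g[y,i]),y))
print('shadow edge',np.round(si[::5],1).tolist())
si=[]
for y in range(148,169):
    i=[j for j in range(206,212) if g[y,j]>=105 and g[y,j+1]<105]
    if i: i=i[-1];si.append((i+(g[y,i]-105)/(g[y,i]-g[y,i+1]),y))
for z in(.04,.065):print('stop inner',line(si,z))
pl=[(256.6,y) for y in (160,162,164,166)]
for z in(.025,.077):print('pad edge',plane(f,[(256.4,163)],z))
E
python3 m4.py
```

```text
base (array([620.9,  -9.3]), array([362.1, 151.9]), 84.63) [196 137] [314 192]
disc ((611.3831176757812, -123.99839782714844), (108.08038330078125, 108.44219207763672), 164.2709503173828) [276 146] [312 181]
hub 62 290 298 159 167 294.19354838709677 163.30645161290323
handle 82 307 315 153 183 312.5365853658537 167.0487804878049
post 25 291 297 140 145 294.8 142.4
far [ 85.33 694.35   0.04]
near [ 85.35 543.64 -41.07]
left [ -4.49 617.97 172.53]
right [  -4.    611.26 -191.03]
shadow edge [[210.4, 148.0], [211.8, 153.0], [211.3, 158.0], [210.7, 163.0], [210.3, 168.0]]
stop inner [ -5.33 635.16 131.59]
stop inner [ -5.33 629.19 127.76]
pad edge [[ 0.6207 -0.0109  0.025 ]]
pad edge [[ 0.6092 -0.0119  0.077 ]]
```

```bash
python3 - <<'E'
import cv2,numpy as np
t=cv2.imread('pics/top0.png')[207:249,122:212];s=cv2.imread('pics/scene0.png')[163:213,320:410]
r=lambda a:cv2.resize(cv2.convertScaleAbs(a,alpha=1.5),None,fx=6.4,fy=6.4,interpolation=cv2.INTER_CUBIC)
cv2.imwrite('pics/c3.png',np.vstack([r(t),r(s)]))
t=cv2.imread('pics/top0.png')[205:245,315:395];s=cv2.imread('pics/scene0.png')[140:195,110:200]
r=lambda a,k:cv2.resize(cv2.convertScaleAbs(a,alpha=1.5),None,fx=k,fy=k,interpolation=cv2.INTER_CUBIC)
cv2.imwrite('pics/c4.png',np.vstack([r(t,6.75),r(s,6)]))
E
```

```text
(no output)
```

View pics/c3.png

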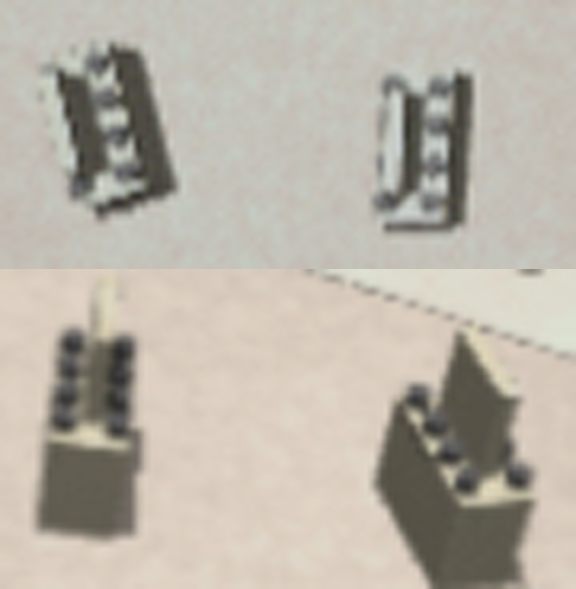

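View pics/c4.png

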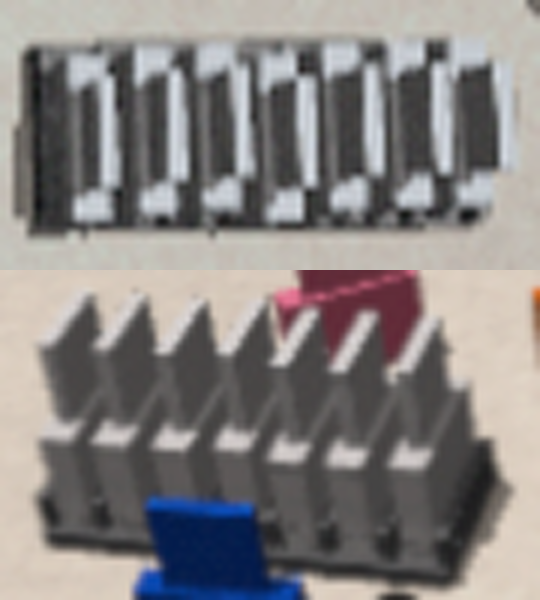

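c3 shows both racks with two rows of four caps; the right one has caps at (388,85) to (385,200) and (440,85) to (432,200), and its front edge is about 10.5 px, so 32 mm thick. c4 shows seven plates whose tab tops are the bright strips at x ≈ 108 to 505, y ≈ 120.

```bash
cat > m5.py <<'E'
from h import *
np.set_printoptions(precision=4,suppress=True)
f=manip.grab_frame('top')
c3=lambda p:np.array(p,float)/6.4+[122-.42,207-.42]
c4=lambda p:np.array(p,float)/6.75+[315-.43,205-.43]
def pr(n,P):print(n,P[:,:2].tolist())
r1=plane(f,c3([(391,85),(385,200),(440,85),(432,200)]),.056);print('R1',r1[:,:2],r1.mean(0))
r2=plane(f,c3([(45,75),(80,188),(97,62),(127,170)]),.056);print('R2',r2[:,:2],r2.mean(0))
print('R1tab',plane(f,c3([(393,142)]),.093)); print('R2 tab',plane(f,c3([(58,130)]),.093))
S=[(108,132),(178,125),(243,122),(309,130),(374,122),(441,120),(506,116)]
P=plane(f,c4(S),.105);print('plates',P[:,:2],np.diff(P[:,:2],axis=0))
print('shoulders',plane(f,c4([(85,68),(93,205),(345,55),(349,193),(468,52),(475,190)]),.062)[:,:2])
print('stand corners?',plane(f,c4([(25,50),(30,232),(490,222)]),.0)[:,:2])
print('handle',plane(f,np.array([(312.2,164.7)]),.104))
E
python3 m5.py
```

```text
R1 [[0.4475 0.205 ]
 [0.3956 0.2067]
 [0.4472 0.1827]
 [0.3954 0.1854]] [0.4214 0.1949 0.056 ]
R2 [[0.4539 0.3633]
 [0.4025 0.3453]
 [0.4596 0.3398]
 [0.4104 0.3242]] [0.4316 0.3432 0.056 ]
R1tab [[0.4202 0.1953 0.093 ]]
R2 tab [[0.4272 0.3427 0.093 ]]
plates [[ 0.428  -0.2154]
 [ 0.4305 -0.244 ]
 [ 0.4314 -0.2705]
 [ 0.4279 -0.2972]
 [ 0.4308 -0.3238]
 [ 0.4313 -0.3511]
 [ 0.4327 -0.3776]] [[ 0.0025 -0.0286]
 [ 0.0009 -0.0265]
 [-0.0036 -0.0267]
 [ 0.003  -0.0266]
 [ 0.0005 -0.0273]
 [ 0.0013 -0.0265]]
shoulders [[ 0.4574 -0.2146]
 [ 0.3992 -0.2158]
 [ 0.4616 -0.3256]
 [ 0.403  -0.3242]
 [ 0.4623 -0.378 ]
 [ 0.4037 -0.3775]]
stand corners? [[ 0.4704 -0.1986]
 [ 0.3885 -0.1981]
 [ 0.3908 -0.4039]]
handle [[ 0.5961 -0.1702  0.104 ]]
```

```bash
cat > go.py <<'E'
import sys
from h import *
def th(): x=R.from_rotvec(manip.get_state()['ee_rot']).as_matrix()[:,0];return np.arctan2(x[1],x[0])
def plan(wps,start=None):
    """wps: list of (x,y,z,theta,rows); prints tool-frame displacement rows"""
    s=manip.get_state();p=np.r_[s['tcp_pos'],th()] if start is None else np.array(start,float)
    print('t',round(s['t'],2),'now',np.round(p,4))
    for *q,n in wps:
        q=np.array(q,float);d=(q-p)/n
        for i in range(n):
            c,si=np.cos(p[3]),np.sin(p[3])
            print([round(float(v),3) for v in ((c*d[0]+si*d[1])*10,(si*d[0]-c*d[1])*10,-d[2]*10,-d[3]/2)])
            p=p+d
        print('--',np.round(p,3))
E
python3 - <<'E'
from go import *
plan([(.42,-.38,.219,.75,8),(.5,-.05,.219,1.5,9),(.421,.195,.219,1.529,8)])
E
```

```text
t 0.4 now [ 0.1749 -0.5739  0.2185  0.2958]
[0.364, -0.142, -0.001, -0.028]
[0.371, -0.122, -0.001, -0.028]
[0.377, -0.1, -0.001, -0.028]
[0.383, -0.079, -0.001, -0.028]
[0.386, -0.057, -0.001, -0.028]
[0.389, -0.035, -0.001, -0.028]
[0.39, -0.013, -0.001, -0.028]
[0.39, 0.009, -0.001, -0.028]
-- [ 0.42  -0.38   0.219  0.75 ]
[0.315, -0.208, -0.0, -0.042]
[0.331, -0.181, -0.0, -0.042]
[0.345, -0.153, -0.0, -0.042]
[0.357, -0.123, -0.0, -0.042]
[0.366, -0.093, -0.0, -0.042]
[0.372, -0.062, -0.0, -0.042]
[0.376, -0.031, -0.0, -0.042]
[0.377, 0.0, -0.0, -0.042]
[0.376, 0.032, -0.0, -0.042]
-- [ 0.5   -0.05   0.219  1.5  ]
[0.298, -0.12, -0.0, -0.002]
[0.299, -0.119, -0.0, -0.002]
[0.299, -0.118, -0.0, -0.002]
[0.3, -0.117, -0.0, -0.002]
[0.3, -0.116, -0.0, -0.002]
[0.301, -0.115, -0.0, -0.002]
[0.301, -0.114, -0.0, -0.002]
[0.301, -0.113, -0.0, -0.002]
-- [0.421 0.195 0.219 1.529]
```

>>> drive_tool --pt "-1 0.36 -0.14 0 -0.028" --pt "-1 0.37 -0.12 0 -0.028" --pt "-1 0.38 -0.1 0 -0.028" --pt "-1 0.38 -0.08 0 -0.028" --pt "-1 0.39 -0.06 0 -0.028" --force 25

```text
t: 0.82
tcp_pos: [0.3291, -0.4519, 0.2187]
ee_rot: [3.011, 0.895, 0.0]
wrist_force: [0.6, -0.4, 0.2]
gripper_width: 1.001
grasp_force: 0.0
```

>>> drive_tool --pt "-1 0.39 -0.035 0 -0.028" --pt "-1 0.39 -0.013 0 -0.028" --pt "-1 0.39 0.01 0 -0.028" --pt "-1 0.315 -0.21 0 -0.042" --pt "-1 0.33 -0.18 0 -0.042"

```text
t: 1.23
tcp_pos: [0.4394, -0.3059, 0.2182]
ee_rot: [-2.817, -1.389, 0.0]
wrist_force: [-0.1, 0.5, -0.8]
gripper_width: 0.998
grasp_force: 0.0
```

>>> drive_tool --pt "-1 0.345 -0.153 0 -0.042" --pt "-1 0.357 -0.123 0 -0.042" --pt "-1 0.366 -0.093 0 -0.042" --pt "-1 0.372 -0.062 0 -0.042" --pt "-1 0.376 -0.031 0 -0.042"

```text
t: 1.65
tcp_pos: [0.4837, -0.1226, 0.2189]
ee_rot: [2.466, 1.945, 0.001]
wrist_force: [0.7, 0.8, 0.1]
gripper_width: 1.0
grasp_force: 0.0
```

>>> drive_tool --pt "-1 0.377 0 0 -0.042" --pt "-1 0.376 0.032 0 -0.042" --pt "-1 0.3 -0.12 0 -0.002" --pt "-1 0.3 -0.12 0 -0.002" --pt "-1 0.3 -0.12 0 -0.002"

```text
t: 2.07
tcp_pos: [0.4711, 0.0427, 0.2186]
ee_rot: [-2.285, -2.156, -0.0]
wrist_force: [0.8, 0.3, -0.6]
gripper_width: 0.998
grasp_force: 0.0
```

```bash
python3 - <<'E'
from go import *
for n in('top','scene'):
    a=cv2.imread(f'pics/{n}0.png');f=grab(n);b=f['image']
    d=cv2.absdiff(a,b).max(2)
    print(n,'R1',(d[215:246,176:200]>40).sum(),'R2',(d[210:245,125:152]>40).sum()) if n=='top' else print(n,'R1',(d[160:210,322:345]>40).sum(),'R2',(d[170:215,375:407]>40).sum())
plan([(.421,.195,.219,1.529,4),(.421,.195,.07,1.529,5)])
E
```

```text
top R1 452 R2 0
scene R1 386 R2 0
t 2.17 now [0.4705 0.0449 0.2188 1.5163]
[0.368, -0.144, -0.0, -0.002]
[0.368, -0.143, -0.0, -0.002]
[0.369, -0.142, -0.0, -0.002]
[0.369, -0.14, -0.0, -0.002]
-- [0.421 0.195 0.219 1.529]
[0.0, 0.0, 0.298, -0.0]
[0.0, 0.0, 0.298, -0.0]
[0.0, 0.0, 0.298, -0.0]
[0.0, 0.0, 0.298, -0.0]
[0.0, 0.0, 0.298, -0.0]
-- [0.421 0.195 0.07  1.529]
```

```bash
python3 - <<'E'
from h import *
a=grab('top')['image'][150:280,110:310];b=grab('scene')['image'][130:240,250:450]
r=lambda a:cv2.resize(cv2.convertScaleAbs(a,alpha=1.5),None,fx=2.5,fy=2.5,interpolation=cv2.INTER_CUBIC)
cv2.imwrite('pics/c5.png',np.vstack([r(a),r(b)[:270]]))
E
```

```text
(no output)
```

View pics/c5.png

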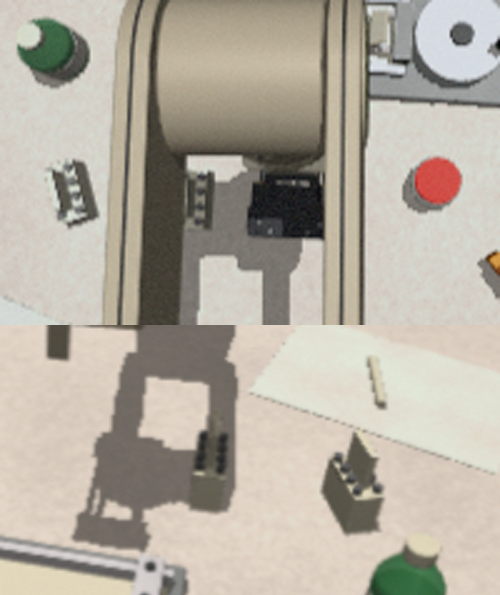

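The scene half shows rack 1 unmoved at about (334,188) in full-image pixels, so only shadow and the arm changed it. I'm proceeding to grasp.

>>> drive_tool --pt "-1 0.37 -0.14 0 -0.002" --pt "-1 0.37 -0.14 0 -0.002" --pt "-1 0.37 -0.14 0 -0.002" --pt "-1 0.37 -0.14 0 0" --pt "-1 0 0 0.1 0"

```text
t: 2.68
tcp_pos: [0.4232, 0.1966, 0.2107]
ee_rot: [-2.269, -2.172, -0.007]
wrist_force: [0.2, 0.1, 0.5]
gripper_width: 1.006
grasp_force: 0.0
```

>>> drive_tool --pt "-1 0 0 0.3 0" --pt "-1 0 0 0.3 0" --pt "-1 0 0 0.3 0" --pt "-1 0 0 0.2 0" --pt "-1 0 0 0 0"

```text
t: 3.1
tcp_pos: [0.4208, 0.1893, 0.0935]
ee_rot: [-2.273, -2.165, 0.012]
wrist_force: [-0.6, -0.3, -1.1]
gripper_width: 1.0
grasp_force: 0.0
```

```bash
python3 - <<'E'
from go import *
import time
for i in range(3):
    f=grab('top');s=manip.get_state();print(np.round(s['t'],2),np.round(s['tcp_pos'],4),np.round(s['ee_rot'],4),np.round(s['q'],3))
plan([(.421,.195,.064,1.529,1)])
E
```

```text
3.15 [0.4221 0.1899 0.0962] [-2.2734 -2.1654  0.0079] [ 0.312 -0.146  1.992 -0.     1.301  0.361]
3.2 [0.4237 0.1906 0.0984] [-2.2744 -2.1664  0.0026] [ 0.313 -0.148  1.989 -0.     1.302  0.361]
3.25 [0.4247 0.1912 0.0998] [2.2740e+00 2.1666e+00 1.3000e-03] [ 0.313 -0.149  1.988 -0.     1.302  0.361]
t 3.25 now [0.4247 0.1912 0.0998 1.5224]
[0.036, -0.039, 0.358, -0.003]
-- [0.421 0.195 0.064 1.529]
```

>>> drive_tool --pt "-1 0.04 -0.04 0.1 -0.003" --pt "-1 0 0 0.15 0" --pt "-1 0 0 0.1 0" --pt "-1 0 0 0 0" --pt "-1 0 0 0 0"

```text
t: 3.67
tcp_pos: [0.4195, 0.1961, 0.0636]
ee_rot: [-2.266, -2.175, 0.001]
wrist_force: [-0.3, -0.3, 0.1]
gripper_width: 0.999
grasp_force: 0.0
```

>>> drive_tool --pt "1 0 0 0 0" --pt "1 0 0 0 0" --pt "1 0 0 0 0" --pt "1 0 0 0 0" --pt "1 0 0 0 0"

```text
t: 4.08
tcp_pos: [0.42, 0.1962, 0.064]
ee_rot: [2.266, 2.175, 0.001]
wrist_force: [-1.2, 0.2, -0.8]
gripper_width: 0.693
grasp_force: 0.0
```

>>> drive_tool --pt "1 0 0 0 0" --pt "1 0 0 0 0" --pt "1 0 0 0 0" --pt "1 0 0 0 0" --pt "1 0 0 0 0"

```text
t: 4.5
tcp_pos: [0.4199, 0.1961, 0.0637]
ee_rot: [2.266, 2.175, 0.001]
wrist_force: [0.3, 0.2, -0.2]
gripper_width: 0.48
grasp_force: 25.0
```

>>> drive_tool --pt "1 0 0 0 0" --pt "1 0 0 0 0" --pt "1 0 0 -0.05 0" --pt "1 0 0 -0.1 0" --pt "1 0 0 -0.1 0"

```text
t: 4.92
tcp_pos: [0.419, 0.1959, 0.089]
ee_rot: [-2.266, -2.175, 0.002]
wrist_force: [-0.0, 0.1, -2.3]
gripper_width: 0.488
grasp_force: 25.0
```

```bash
cat >> go.py <<'E'
O=np.array([.6231,.0255]);YAW=-.0815
def bay(x,y): c,s=np.cos(YAW),np.sin(YAW);return O+np.array([c*x-s*y,s*x+c*y])
def inbay(p): c,s=np.cos(YAW),np.sin(YAW);d=np.array(p)[:2]-O;return np.array([c*d[0]+s*d[1],-s*d[0]+c*d[1]])
E
python3 - <<'E'
from go import *
b=bay(0,.080);print(b)
s=manip.get_state();p=s['tcp_pos']
plan([(p[0],p[1],.16,1.52,2),(*b,.16,1.489,7),(*b,.12,1.489,2)])
E
```

```text
[0.62961278 0.10523446]
t 4.92 now [0.419  0.1959 0.089  1.5299]
[0.0, 0.0, -0.355, 0.002]
[0.0, 0.0, -0.355, 0.002]
-- [0.419 0.196 0.16  1.52 ]
[-0.114, 0.307, -0.0, 0.002]
[-0.113, 0.308, -0.0, 0.002]
[-0.111, 0.308, -0.0, 0.002]
[-0.11, 0.309, -0.0, 0.002]
[-0.109, 0.309, -0.0, 0.002]
[-0.107, 0.31, -0.0, 0.002]
[-0.106, 0.31, -0.0, 0.002]
-- [0.63  0.105 0.16  1.489]
[-0.0, -0.0, 0.2, -0.0]
[-0.0, -0.0, 0.2, -0.0]
-- [0.63  0.105 0.12  1.489]
```

>>> drive_tool --pt "1 0 0 -0.25 0.002" --pt "1 0 0 -0.35 0.002" --pt "1 -0.11 0.3 -0.1 0.002" --pt "1 -0.11 0.31 0 0.002" --pt "1 -0.11 0.31 0 0.002"

```text
t: 5.33
tcp_pos: [0.5122, 0.1584, 0.1621]
ee_rot: [2.285, 2.152, 0.007]
wrist_force: [0.1, -0.3, -2.0]
gripper_width: 0.482
grasp_force: 25.0
```

>>> drive_tool --pt "1 -0.11 0.31 0 0.002" --pt "1 -0.11 0.31 0 0.002" --pt "1 -0.11 0.31 0 0.002" --pt "1 -0.11 0.31 0 0.002" --pt "1 0 0 0 0"

```text
t: 5.75
tcp_pos: [0.6344, 0.1029, 0.1582]
ee_rot: [2.307, 2.13, -0.0]
wrist_force: [-0.2, -0.7, -1.3]
gripper_width: 0.481
grasp_force: 25.0
```

>>> drive_tool --pt "1 0 0 0 0" --pt "1 0 0 0 0" --pt "1 0 0 0 0" --pt "1 0 0 0 0" --pt "1 0 0 0 0"

```text
t: 6.17
tcp_pos: [0.6301, 0.1067, 0.1594]
ee_rot: [2.304, 2.135, 0.001]
wrist_force: [0.5, 0.2, -0.7]
gripper_width: 0.482
grasp_force: 25.0
```

```bash
python3 - <<'E'
from go import *
s=manip.get_state();print(inbay(s['tcp_pos']),s['wrist_force'])
plan([(*bay(0,.08),.1,1.489,1)])
for n in('top','scene'):grab(n,n+'1.png')
a=cv2.imread('pics/top1.png')[120:200,170:330];b=cv2.imread('pics/scene1.png')[190:280,160:340]
r=lambda a,k:cv2.resize(cv2.convertScaleAbs(a,alpha=1.4),None,fx=k,fy=k,interpolation=cv2.INTER_CUBIC)
cv2.imwrite('pics/c6.png',np.vstack([r(a,3.6)[:,:576],r(b,3.2)]))
E
```

```text
[0.00034807 0.08154679] [ 0.5034206   0.20424752 -0.67181796]
t 6.17 now [0.6301 0.1067 0.1594 1.4948]
[-0.015, -0.004, 0.594, 0.003]
-- [0.63  0.105 0.1   1.489]
```

View pics/c6.png

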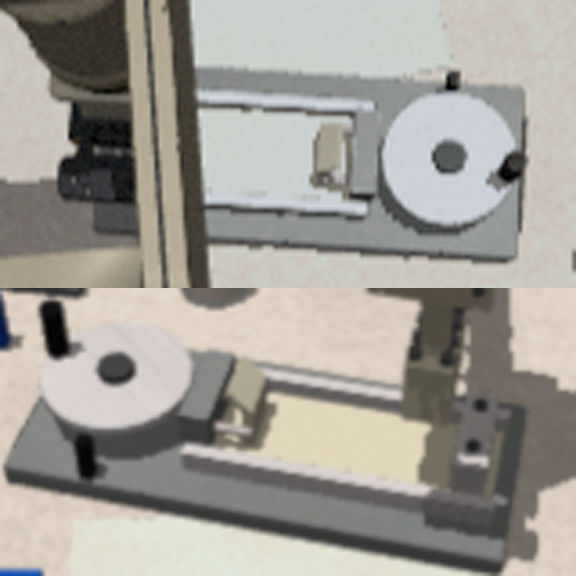

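c6 shows rack 1 hanging above the bay beside the stop, with the stop's inner top edge at about (462,396) to (454,458) in the lower half. I'll cross-check the stop position from the scene view.

```bash
python3 - <<'E'
from go import *
f=grab('scene')
c=lambda p:(np.array(p,float)-[0,288])/3.2+[160-.34,190-.34]
for n,P,z in(('stoptop',[(462,396),(454,458),(497,400),(490,466)],.065),('rails40',[(182,447),(430,493),(260,370),(405,396)],.040),('rackbottom',[(405,412),(450,420)],.0954),('racktop',[(405,360),(455,368)],.145)):
    print(n,[np.round(inbay(p)*1000,1).tolist() for p in plane(f,c(P),z)])
E
```

```text
stoptop [[-26.9, 96.9], [33.1, 100.3], [-28.7, 121.6], [34.6, 124.9]]
rails40 [[44.6, -89.8], [45.7, 87.6], [-44.2, -56.8], [-42.5, 54.3]]
rackbottom [[27.8, 64.2], [28.1, 94.6]]
racktop [[30.4, 62.3], [30.3, 94.5]]
```

>>> drive_tool --pt "1 -0.02 0 0.2 0.003" --pt "1 0 0 0.2 0" --pt "1 0 0 0.1 0" --pt "1 0 0 0.1 0" --pt "1 0 0 0.05 0"

```text
t: 6.73
tcp_pos: [0.6296, 0.1041, 0.0921]
ee_rot: [-2.311, -2.127, 0.002]
wrist_force: [-0.3, 0.2, -2.1]
gripper_width: 0.48
grasp_force: 25.0
```

>>> drive_tool --pt "1 0 0 0.02 0" --pt "1 0 0 0.02 0" --pt "1 0 0 0 0" --pt "1 0 0 0 0" --pt "1 0 0 0 0"

```text
t: 7.15
tcp_pos: [0.631, 0.1041, 0.0906]
ee_rot: [2.311, 2.127, 0.002]
wrist_force: [-0.5, -0.4, -2.2]
gripper_width: 0.48
grasp_force: 25.0
```

>>> drive_tool --pt "1 0 0 0.01 0" --pt "1 0 0 0.01 0" --pt "1 0 0 0 0" --pt "1 0 0 0 0" --pt "1 0 0 0 0"

```text
t: 7.57
tcp_pos: [0.6311, 0.1041, 0.0888]
ee_rot: [2.311, 2.127, 0.002]
wrist_force: [-1.1, -0.0, 5.9]
gripper_width: 0.477
grasp_force: 25.0
```

>>> drive_tool --pt "1 0.01 0 0 0" --pt "1 0.01 0 0 0" --pt "1 0.01 0 0 0" --pt "1 0 0 0 0" --pt "1 0 0 0 0"

```text
t: 7.98
tcp_pos: [0.6315, 0.1069, 0.0888]
ee_rot: [2.311, 2.126, 0.002]
wrist_force: [0.3, -1.3, 5.0]
gripper_width: 0.484
grasp_force: 25.0
```

>>> drive_tool --pt "1 0.01 0 0 0" --pt "1 0.01 0 0 0" --pt "1 0 0 0 0" --pt "1 0 0 0 0" --pt "1 0 0 0 0"

```text
t: 8.4
tcp_pos: [0.6317, 0.1089, 0.0888]
ee_rot: [2.311, 2.126, 0.002]
wrist_force: [-0.2, -1.8, 5.2]
gripper_width: 0.48
grasp_force: 25.0
```

>>> drive_tool --pt "1 0.01 0 0 0" --pt "1 0.01 0 0 0" --pt "1 0 0 0 0" --pt "1 0 0 0 0" --pt "1 0 0 0 0"

```text
t: 8.82
tcp_pos: [0.6319, 0.1109, 0.0887]
ee_rot: [2.311, 2.126, 0.002]
wrist_force: [0.7, -0.4, 4.8]
gripper_width: 0.488
grasp_force: 25.0
```

>>> drive_tool --pt "1 0.01 0 0 0" --pt "1 0.01 0 0 0" --pt "1 0 0 0 0" --pt "1 0 0 0 0" --pt "1 0 0 0 0"

```text
t: 9.23
tcp_pos: [0.632, 0.1116, 0.0888]
ee_rot: [2.31, 2.125, -0.0]
wrist_force: [-0.7, -6.2, 5.4]
gripper_width: 0.483
grasp_force: 25.0
```

>>> drive_tool --pt "1 0.01 0 0 0" --pt "1 0 0 0 0" --pt "1 0 0 0 0" --pt "1 0 0 0 0" --pt "1 0 0 0 0"

```text
t: 9.65
tcp_pos: [0.6322, 0.1121, 0.0888]
ee_rot: [2.31, 2.125, -0.001]
wrist_force: [-0.6, -7.5, 6.1]
gripper_width: 0.484
grasp_force: 25.0
```

>>> drive_tool --pt "1 -0.01 0 0 0" --pt "-0.5 -0.01 0 0 0" --pt "-0.5 0 0 0 0" --pt "-0.5 0 0 0 0" --pt "-0.5 0 0 -0.02 0"

```text
t: 10.07
tcp_pos: [0.6304, 0.1122, 0.0887]
ee_rot: [-2.311, -2.127, 0.002]
wrist_force: [0.5, -0.4, -0.7]
gripper_width: 0.711
grasp_force: 0.0
```

>>> drive_tool --pt "-0.5 0 0 -0.1 0" --pt "-0.5 0 0 -0.3 0" --pt "-0.5 0 0 -0.4 0" --pt "-0.5 0 0 -0.4 0" --pt "-0.5 0 0 0 0"

```text
t: 10.48
tcp_pos: [0.6355, 0.1127, 0.2214]
ee_rot: [2.305, 2.122, 0.019]
wrist_force: [2.1, 0.1, 1.4]
gripper_width: 0.747
grasp_force: 0.0
```

```bash
python3 - <<'E'
from go import *
a=cv2.imread('pics/scene0.png');f=grab('scene','scene2.png');grab('top','top2.png')
d=cv2.absdiff(a,f['image']).max(2);print('R2 diff',(d[170:215,375:407]>40).sum())
t=cv2.imread('pics/top2.png');d=cv2.absdiff(cv2.imread('pics/top0.png'),t).max(2);print('R2 top diff',(d[210:245,125:152]>40).sum())
plan([(.5,.25,.2,1.7,6),(.4295,.343,.15,1.89,4),(.4295,.343,.064,1.89,4)])
E
```

```text
R2 diff 0
R2 top diff 410
t 10.58 now [0.633  0.1124 0.2139 1.488 ]
[0.21, -0.24, 0.023, -0.018]
[0.218, -0.232, 0.023, -0.018]
[0.227, -0.224, 0.023, -0.018]
[0.234, -0.216, 0.023, -0.018]
[0.242, -0.208, 0.023, -0.018]
[0.249, -0.199, 0.023, -0.018]
-- [0.5  0.25 0.2  1.7 ]
[0.253, -0.145, 0.125, -0.024]
[0.26, -0.133, 0.125, -0.024]
[0.266, -0.12, 0.125, -0.024]
[0.271, -0.107, 0.125, -0.024]
-- [0.429 0.343 0.15  1.89 ]
[0.0, 0.0, 0.215, -0.0]
[0.0, 0.0, 0.215, -0.0]
[0.0, 0.0, 0.215, -0.0]
[0.0, 0.0, 0.215, -0.0]
-- [0.429 0.343 0.064 1.89 ]
```

>>> drive_tool --pt "-0.5 0.21 -0.24 0 -0.018" --pt "-0.5 0.22 -0.23 0 -0.018" --pt "-0.5 0.23 -0.22 0 -0.018" --pt "-0.5 0.23 -0.22 0 -0.018" --pt "-0.5 0.24 -0.21 0 -0.018"

```text
t: 11.0
tcp_pos: [0.5182, 0.2269, 0.208]
ee_rot: [-2.108, -2.327, 0.004]
wrist_force: [0.4, 1.9, 0.0]
gripper_width: 0.747
grasp_force: 0.0
```

>>> drive_tool --pt "-0.6 0.25 -0.2 0.1 -0.018" --pt "-0.6 0.25 -0.14 0.1 -0.024" --pt "-0.6 0.26 -0.13 0.1 -0.024" --pt "-0.6 0.27 -0.12 0.1 -0.024" --pt "-0.6 0.27 -0.11 0.1 -0.024"

```text
t: 11.42
tcp_pos: [0.4255, 0.3425, 0.1578]
ee_rot: [-1.829, -2.553, 0.003]
wrist_force: [-0.1, 1.8, -0.9]
gripper_width: 0.799
grasp_force: 0.0
```

>>> drive_tool --pt "-0.6 0 0 0.1 0" --pt "-0.6 0 0 0 0" --pt "-0.6 0 0 0 0" --pt "-0.6 0 0 0 0" --pt "-0.6 0 0 0 0"

```text
t: 11.83
tcp_pos: [0.4285, 0.3413, 0.1502]
ee_rot: [1.835, 2.55, 0.001]
wrist_force: [0.7, 0.0, -0.6]
gripper_width: 0.801
grasp_force: 0.0
```

```bash
python3 - <<'E'
from go import *
f=grab('scene');d=cv2.absdiff(cv2.imread('pics/scene0.png'),f['image']).max(2)
cv2.imwrite('pics/s3.png',f['image']);print('R2 diff',(d[170:215,375:407]>40).sum())
plan([(.430,.343,.064,1.89,1)])
E
```

```text
R2 diff 334
t 11.88 now [0.4285 0.3414 0.1503 1.8939]
[0.011, 0.019, 0.863, 0.002]
-- [0.43  0.343 0.064 1.89 ]
```

>>> drive_tool --pt "-0.6 0.01 0.02 0.2 0.002" --pt "-0.6 0 0 0.25 0" --pt "-0.6 0 0 0.2 0" --pt "-0.6 0 0 0.15 0" --pt "-0.6 0 0 0.05 0"

```text
t: 12.3
tcp_pos: [0.4282, 0.3421, 0.0622]
ee_rot: [-1.839, -2.546, 0.005]
wrist_force: [-0.5, 0.2, -0.3]
gripper_width: 0.799
grasp_force: 0.0
```

>>> drive_tool --pt "-0.6 0 0 0.01 0" --pt "1 0 0 0 0" --pt "1 0 0 0 0" --pt "1 0 0 0 0" --pt "1 0 0 0 0"

```text
t: 12.72
tcp_pos: [0.4298, 0.3441, 0.0649]
ee_rot: [1.837, 2.547, 0.003]
wrist_force: [0.2, -0.4, -0.6]
gripper_width: 0.563
grasp_force: 0.0
```

>>> drive_tool --pt "1 0 0 0 0" --pt "1 0 0 0 0" --pt "1 0 0 0 0" --pt "1 0 0 0 0" --pt "1 0 0 0 0"

```text
t: 13.13
tcp_pos: [0.4299, 0.3441, 0.0646]
ee_rot: [1.837, 2.547, 0.003]
wrist_force: [1.9, 1.0, 5.3]
gripper_width: 0.479
grasp_force: 25.0
```

>>> drive_tool --pt "1 0 0 -0.05 0" --pt "1 0 0 -0.2 0" --pt "1 0 0 -0.35 0" --pt "1 0 0 -0.35 0" --pt "1 0 0 0 0"

```text
t: 13.55
tcp_pos: [0.4317, 0.3455, 0.166]
ee_rot: [1.836, 2.545, 0.013]
wrist_force: [1.9, 1.2, -1.1]
gripper_width: 0.482
grasp_force: 25.0
```

```bash
python3 - <<'E'
from go import *
b=bay(0,.050);print(b)
s=manip.get_state();print(s['wrist_force'],s['gripper_width'])
plan([(*b,.16,1.489,11)])
E
```

```text
[0.62717049 0.07533404]
[ 1.87818153  1.17915138 -1.06956249] 0.48215182304948484
t 13.55 now [0.4317 0.3455 0.166  1.8919]
[-0.289, 0.091, 0.005, 0.018]
[-0.286, 0.102, 0.005, 0.018]
[-0.282, 0.112, 0.005, 0.018]
[-0.277, 0.122, 0.005, 0.018]
[-0.273, 0.132, 0.005, 0.018]
[-0.268, 0.142, 0.005, 0.018]
[-0.262, 0.152, 0.005, 0.018]
[-0.257, 0.161, 0.005, 0.018]
[-0.251, 0.171, 0.005, 0.018]
[-0.244, 0.18, 0.005, 0.018]
[-0.237, 0.189, 0.005, 0.018]
-- [0.627 0.075 0.16  1.489]
```

>>> drive_tool --pt "1 -0.29 0.09 -0.25 0.018" --pt "1 -0.285 0.1 -0.2 0.018" --pt "1 -0.28 0.11 0 0.018" --pt "1 -0.28 0.12 0 0.018" --pt "1 -0.27 0.13 0 0.018"

```text
t: 13.97
tcp_pos: [0.5171, 0.2195, 0.2032]
ee_rot: [-2.061, -2.37, 0.002]
wrist_force: [0.6, 0.2, -2.0]
gripper_width: 0.48
grasp_force: 25.0
```

>>> drive_tool --pt "1 -0.27 0.14 0 0.018" --pt "1 -0.26 0.15 0 0.018" --pt "1 -0.26 0.16 0 0.018" --pt "1 -0.25 0.17 0 0.018" --pt "1 -0.245 0.18 0 0.018"

```text
t: 14.38
tcp_pos: [0.6056, 0.0966, 0.2022]
ee_rot: [-2.265, -2.175, 0.003]
wrist_force: [-0.3, -0.0, -2.6]
gripper_width: 0.48
grasp_force: 25.0
```

>>> drive_tool --pt "1 -0.24 0.19 0 0.018" --pt "1 0 0 0 0" --pt "1 0 0 0 0" --pt "1 0 0 0 0" --pt "1 0 0 0 0"

```text
t: 14.8
tcp_pos: [0.623, 0.0742, 0.2029]
ee_rot: [-2.301, -2.137, 0.001]
wrist_force: [0.1, 0.0, -2.7]
gripper_width: 0.481
grasp_force: 25.0
```

```bash
python3 - <<'E'
from go import *
grab('top')
s=manip.get_state();print(s['wrist_force'],inbay(s['tcp_pos'])*1000)
plan([(*bay(0,.05),.0888,1.489,1)])
E
```

```text
[-0.66480242 -0.49276702 -2.62871183] [-3.94987096 48.7209721 ]
t 14.85 now [0.6231 0.0744 0.2032 1.4974]
[0.012, 0.04, 1.144, 0.004]
-- [0.627 0.075 0.089 1.489]
```

>>> drive_tool --pt "1 0.01 0.04 0.3 0.004" --pt "1 0 0 0.3 0" --pt "1 0 0 0.25 0" --pt "1 0 0 0.15 0" --pt "1 0 0 0.07 0"

```text
t: 15.27
tcp_pos: [0.6255, 0.075, 0.0932]
ee_rot: [-2.307, -2.127, 0.006]
wrist_force: [-0.3, 0.1, -2.8]
gripper_width: 0.482
grasp_force: 25.0
```

>>> drive_tool --pt "1 0 0 0.03 0" --pt "1 0 0 0 0" --pt "1 0 0 0 0" --pt "1 0 0 0 0" --pt "1 0 0 0 0"

```text
t: 15.68
tcp_pos: [0.6291, 0.0741, 0.0954]
ee_rot: [2.31, 2.126, 0.003]
wrist_force: [0.4, 0.8, -3.1]
gripper_width: 0.481
grasp_force: 25.0
```

>>> drive_tool --pt "1 0 0 0.01 0" --pt "1 0 0 0.01 0" --pt "1 0 0 0 0" --pt "1 0 0 0 0" --pt "1 0 0 0 0"

```text
t: 16.1
tcp_pos: [0.6279, 0.0739, 0.0916]
ee_rot: [-2.312, -2.127, 0.0]
wrist_force: [-0.9, -0.1, -2.9]
gripper_width: 0.48
grasp_force: 25.0
```

>>> drive_tool --pt "1 0 0 0.01 0" --pt "1 0 0 0.01 0" --pt "1 0 0 0.005 0" --pt "1 0 0 0 0" --pt "1 0 0 0 0"

```text
t: 16.52
tcp_pos: [0.6283, 0.074, 0.0897]
ee_rot: [2.311, 2.127, 0.001]
wrist_force: [-1.1, 0.2, 2.2]
gripper_width: 0.479
grasp_force: 25.0
```

>>> drive_tool --pt "1 0.01 0 0 0" --pt "1 0.01 0 0 0" --pt "1 0.01 0 0 0" --pt "1 0 0 0 0" --pt "1 0 0 0 0"

```text
t: 16.93
tcp_pos: [0.6287, 0.077, 0.0896]
ee_rot: [2.311, 2.127, 0.001]
wrist_force: [-0.6, -1.2, 5.5]
gripper_width: 0.479
grasp_force: 25.0
```

>>> drive_tool --pt "1 0.01 0 0 0" --pt "1 0.01 0 0 0" --pt "1 0 0 0 0" --pt "1 0 0 0 0" --pt "1 0 0 0 0"

```text
t: 17.35
tcp_pos: [0.6288, 0.0788, 0.0896]
ee_rot: [2.311, 2.127, 0.001]
wrist_force: [0.0, -1.9, 5.4]
gripper_width: 0.482
grasp_force: 25.0
```

>>> drive_tool --pt "1 0.01 0 0 0" --pt "1 0.01 0 0 0" --pt "1 0 0 0 0" --pt "1 0 0 0 0" --pt "1 0 0 0 0"

```text
t: 17.77
tcp_pos: [0.6289, 0.0795, 0.0895]
ee_rot: [2.311, 2.126, -0.002]
wrist_force: [-0.3, -6.3, 5.5]
gripper_width: 0.481
grasp_force: 25.0
```

>>> drive_tool --pt "1 0.01 0 0 0" --pt "1 0.01 0 0 0" --pt "1 0 0 0 0" --pt "1 0 0 0 0" --pt "1 0 0 0 0"

```text
t: 18.18
tcp_pos: [0.6292, 0.0805, 0.0896]
ee_rot: [2.31, 2.125, -0.003]
wrist_force: [-0.9, -10.9, 5.4]
gripper_width: 0.479
grasp_force: 25.0
```

>>> drive_tool --pt "1 -0.015 0 0 0" --pt "-0.5 -0.01 0 0 0" --pt "-0.5 0 0 0 0" --pt "-0.5 0 0 0 0" --pt "-0.5 0 0 -0.02 0" --force 20

```text
t: 18.6
tcp_pos: [0.6278, 0.0808, 0.0901]
ee_rot: [-2.31, -2.127, 0.002]
wrist_force: [-0.2, 0.2, -0.1]
gripper_width: 0.715
grasp_force: 0.0
```

>>> drive_tool --pt "-0.5 0 0 -0.1 0" --pt "-0.5 0 0 -0.3 0" --pt "-0.5 0 0 -0.4 0" --pt "-0.5 -0.1 0 -0.2 0" --pt "-0.5 -0.3 0 0 0"

```text
t: 19.02
tcp_pos: [0.6289, 0.0437, 0.1996]
ee_rot: [2.303, 2.128, 0.015]
wrist_force: [1.4, 0.3, 0.4]
gripper_width: 0.751
grasp_force: 0.0
```

>>> drive_tool --pt "-0.5 -0.4 0 0 0" --pt "-0.5 -0.4 0 0 0" --pt "-0.5 -0.4 0 0 0" --pt "-0.5 -0.4 0 0 0" --pt "-0.5 -0.3 0 0 0"

```text
t: 19.43
tcp_pos: [0.6091, -0.1517, 0.1923]
ee_rot: [2.312, 2.126, 0.0]
wrist_force: [0.1, -0.3, 0.1]
gripper_width: 0.75
grasp_force: 0.0
```

>>> drive_tool --pt "-0.3 0 0 0 0" --pt "-0.3 0 0 0 0" --pt "-0.3 0 0 0 0" --pt "-0.3 0 0 0 0" --pt "-0.3 0 0 0 0"

```text
t: 19.85
tcp_pos: [0.6098, -0.1472, 0.1913]
ee_rot: [-2.31, -2.13, -0.0]
wrist_force: [-0.1, -0.0, 0.3]
gripper_width: 0.653
grasp_force: 0.0
```

```bash
python3 - <<'E'
from go import *
f=grab('scene','scene4.png');t=grab('top','top4.png')
plan([(.5961,-.1702,.2,1.489,2),(.5961,-.1702,.066,1.489,1)])
a=f['image'][180:280,150:340];b=t['image'][130:250,110:330]
r=lambda a,k:cv2.resize(cv2.convertScaleAbs(a,alpha=1.4),None,fx=k,fy=k,interpolation=cv2.INTER_CUBIC)
cv2.imwrite('pics/c7.png',np.vstack([r(a,3.1)[:,:589],np.pad(r(b,2.4),((0,0),(0,61),(0,0)))]))
E
```

```text
t 19.95 now [ 0.6097 -0.1475  0.1912  1.4896]
[-0.119, -0.059, -0.044, 0.0]
[-0.119, -0.059, -0.044, 0.0]
-- [ 0.596 -0.17   0.2    1.489]
[0.0, -0.0, 1.34, 0.0]
-- [ 0.596 -0.17   0.066  1.489]
```

View pics/c7.png

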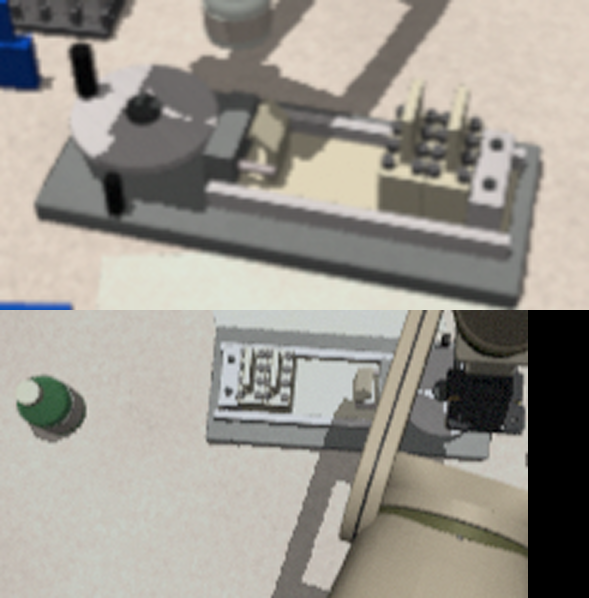

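c7 shows both racks seated upright against the stop (scene half, about (410,175) and (455,180)) with no rack left on the bench. The handle is still at about (83,70). Next is the crank.

>>> drive_tool --pt "-0.3 -0.12 -0.06 0 0" --pt "-0.3 -0.12 -0.06 0.1 0" --pt "-0.3 0 0 0.2 0" --pt "-0.3 0 0 0.2 0" --pt "-0.3 0 0 0.1 0"

```text
t: 20.37
tcp_pos: [0.5933, -0.1725, 0.1277]
ee_rot: [-2.31, -2.124, 0.003]
wrist_force: [-1.3, -0.3, -0.5]
gripper_width: 0.648
grasp_force: 0.0
```

>>> drive_tool --pt "-0.3 0 0 0 0" --pt "-0.3 0 0 0 0" --pt "-0.3 0 0 0 0" --pt "-0.3 0 0 0 0" --pt "-0.3 0 0 0 0"

```text
t: 20.78
tcp_pos: [0.5964, -0.172, 0.1326]
ee_rot: [2.31, 2.126, 0.002]
wrist_force: [-0.4, -0.6, 0.3]
gripper_width: 0.65
grasp_force: 0.0
```

```bash
python3 - <<'E'
from go import *
plan([(.5961,-.1702,.069,1.489,1)])
E
```

```text
t 20.78 now [ 0.5964 -0.172   0.1326  1.4879]
[0.018, -0.004, 0.636, -0.001]
-- [ 0.596 -0.17   0.069  1.489]
```

>>> drive_tool --pt "-0.3 0.02 0 0.2 0" --pt "-0.3 0 0 0.2 0" --pt "-0.3 0 0 0.15 0" --pt "-0.3 0 0 0.08 0" --pt "1 0 0 0 0"

```text
t: 21.2
tcp_pos: [0.5945, -0.1692, 0.0663]
ee_rot: [-2.309, -2.126, 0.002]
wrist_force: [0.7, -0.0, 0.0]
gripper_width: 0.613
grasp_force: 0.0
```

>>> drive_tool --pt "1 0 0 0 0" --pt "1 0 0 0 0" --pt "1 0 0 0 0" --pt "1 0 0 0 0" --pt "1 0 0 0 0"

```text
t: 21.62
tcp_pos: [0.5963, -0.1699, 0.0691]
ee_rot: [2.311, 2.127, 0.001]
wrist_force: [-0.8, 0.6, 0.4]
gripper_width: 0.271
grasp_force: 0.0
```

>>> drive_tool --pt "1 0 0 0 0" --pt "1 0 0 0 0" --pt "1 0 0 0 0" --pt "1 0 0 0 0" --pt "1 0 0 0 0"

```text
t: 22.03
tcp_pos: [0.5964, -0.1699, 0.0689]
ee_rot: [2.311, 2.126, 0.001]
wrist_force: [1.7, -0.2, 4.9]
gripper_width: 0.188
grasp_force: 20.0
```

```bash
cat > crank.py <<'E'
from go import *
import sys
A=np.array([float(sys.argv[1]),float(sys.argv[2])]) if len(sys.argv)>2 else np.array([.6114,-.124])
s=manip.get_state();d=s['tcp_pos'][:2]-A;a=(np.arctan2(d[1],d[0])-YAW)%(2*np.pi)
print('r',np.hypot(*d),'shaker angle',a,'q',5.2-a,s['tcp_pos'],s['gripper_width'],s['wrist_force'])
n=int(np.ceil(a/.25));r=np.hypot(*d)
p=s['tcp_pos'][:2];t=th();c,si=np.cos(t),np.sin(t)
for i in range(1,n+1):
    w=a-a*i/n+YAW;rr=r+(.05-r)*i/n;q=A+rr*np.array([np.cos(w),np.sin(w)]);e=q-p;p=q
    print(round(a-a*i/n,2),[round(10*(c*e[0]+si*e[1]),3),round(10*(si*e[0]-c*e[1]),3)],np.round(q,4))
E
python3 crank.py
```

```text
r 0.04827374395265695 shaker angle 4.478875342330167 q 0.7211246576698329 [ 0.59644337 -0.1698983   0.0689039 ] 0.18761257652030883 [ 1.68390029 -0.21721322  4.88728421]
4.23 [np.float64(0.041), np.float64(-0.113)] [ 0.5855 -0.1649]
3.98 [np.float64(0.068), np.float64(-0.099)] [ 0.5762 -0.1573]
3.73 [np.float64(0.09), np.float64(-0.08)] [ 0.569  -0.1477]
3.48 [np.float64(0.107), np.float64(-0.055)] [ 0.5644 -0.1365]
3.23 [np.float64(0.118), np.float64(-0.027)] [ 0.5627 -0.1246]
2.99 [np.float64(0.121), np.float64(0.003)] [ 0.5639 -0.1125]
2.74 [np.float64(0.117), np.float64(0.032)] [ 0.5681 -0.1011]
2.49 [np.float64(0.106), np.float64(0.06)] [ 0.575  -0.0911]
2.24 [np.float64(0.088), np.float64(0.085)] [ 0.5842 -0.0831]
1.99 [np.float64(0.064), np.float64(0.104)] [ 0.5951 -0.0776]
1.74 [np.float64(0.037), np.float64(0.117)] [ 0.607  -0.0749]
1.49 [np.float64(0.007), np.float64(0.122)] [ 0.6192 -0.0752]
1.24 [np.float64(-0.024), np.float64(0.121)] [ 0.6311 -0.0785]
1.0 [np.float64(-0.053), np.float64(0.111)] [ 0.6417 -0.0847]
0.75 [np.float64(-0.079), np.float64(0.095)] [ 0.6505 -0.0933]
0.5 [np.float64(-0.1), np.float64(0.073)] [ 0.657  -0.1039]
0.25 [np.float64(-0.115), np.float64(0.046)] [ 0.6606 -0.1157]
0.0 [np.float64(-0.123), np.float64(0.017)] [ 0.6612 -0.1281]
```

>>> drive_tool --pt "1 0.04 -0.113 0 0" --pt "1 0.068 -0.1 0 0" --pt "1 0.09 -0.08 0 0" --pt "1 0 0 0 0" --pt "1 0 0 0 0"

```text
t: 22.45
tcp_pos: [0.5682, -0.1467, 0.0688]
ee_rot: [-2.311, -2.128, -0.001]
wrist_force: [-0.9, 2.5, 7.1]
gripper_width: 0.187
grasp_force: 20.0
```

>>> drive_tool --pt "1 0.107 -0.055 0 0" --pt "1 0.118 -0.027 0 0" --pt "1 0.121 0.003 0 0" --pt "1 0 0 0 0" --pt "1 0 0 0 0"

```text
t: 22.87
tcp_pos: [0.5633, -0.1108, 0.0688]
ee_rot: [-2.311, -2.128, -0.001]
wrist_force: [-0.5, 1.8, 8.0]
gripper_width: 0.19
grasp_force: 20.0
```

```bash
python3 crank.py
```

```text
r 0.0499061223704457 shaker angle 2.9563414983967378 q 2.2436585016032624 [ 0.56325894 -0.1108448   0.06882613] 0.1898549439114133 [-0.45549442  1.82257748  8.00476513]
2.71 [np.float64(0.117), np.float64(0.037)] [ 0.5679 -0.0995]
2.46 [np.float64(0.104), np.float64(0.064)] [ 0.5752 -0.0896]
2.22 [np.float64(0.085), np.float64(0.088)] [ 0.5847 -0.0818]
1.97 [np.float64(0.061), np.float64(0.106)] [ 0.5958 -0.0766]
1.72 [np.float64(0.034), np.float64(0.118)] [ 0.6078 -0.0742]
1.48 [np.float64(0.004), np.float64(0.123)] [ 0.6201 -0.0748]
1.23 [np.float64(-0.026), np.float64(0.12)] [ 0.6318 -0.0784]
0.99 [np.float64(-0.055), np.float64(0.11)] [ 0.6423 -0.0847]
0.74 [np.float64(-0.08), np.float64(0.093)] [ 0.651  -0.0935]
0.49 [np.float64(-0.1), np.float64(0.071)] [ 0.6572 -0.104 ]
0.25 [np.float64(-0.114), np.float64(0.044)] [ 0.6607 -0.1158]
0.0 [np.float64(-0.122), np.float64(0.015)] [ 0.6612 -0.1281]
```

>>> drive_tool --pt "1 0.117 0.037 0 0" --pt "1 0.104 0.064 0 0" --pt "1 0.085 0.088 0 0" --pt "1 0.061 0.106 0 0" --pt "1 0 0 0 0"

```text
t: 23.28
tcp_pos: [0.5963, -0.0751, 0.0688]
ee_rot: [-2.309, -2.128, -0.003]
wrist_force: [-0.3, 10.0, 11.8]
gripper_width: 0.187
grasp_force: 20.0
```

>>> drive_tool --pt "1 0.034 0.118 0 0" --pt "1 0.004 0.123 0 0" --pt "1 -0.026 0.12 0 0" --pt "1 -0.055 0.11 0 0" --pt "1 0 0 0 0"

```text
t: 23.7
tcp_pos: [0.6445, -0.0847, 0.0689]
ee_rot: [2.31, 2.128, 0.006]
wrist_force: [8.2, 5.3, 5.0]
gripper_width: 0.195
grasp_force: 20.0
```

```bash
python3 crank.py
```

```text
r 0.051354957195998176 shaker angle 0.9525817222065937 q 4.247418277793407 [ 0.64447256 -0.08471212  0.06888924] 0.19459280560558695 [8.17367772 5.25205263 5.04451763]
0.71 [np.float64(-0.084), np.float64(0.088)] [ 0.6525 -0.0938]
0.48 [np.float64(-0.102), np.float64(0.065)] [ 0.6582 -0.1045]
0.24 [np.float64(-0.114), np.float64(0.039)] [ 0.6611 -0.1161]
0.0 [np.float64(-0.119), np.float64(0.011)] [ 0.6612 -0.1281]
```

```bash
python3 - <<'E'
import numpy as np
from scipy.optimize import least_squares
P=np.array([(.5964,-.1699),(.5682,-.1467),(.5633,-.1108),(.5963,-.0751),(.6445,-.0847)])
r=least_squares(lambda c:np.hypot(*(P-c).T)-.05,[.611,-.124]);print(r.x,r.fun)
r=least_squares(lambda c:np.hypot(*(P-c[:2]).T)-c[2],[.611,-.124,.05]);print(r.x,r.fun)
E
python3 crank.py .613 -.1225
```

```text
[ 0.61193358 -0.12251396] [-1.32886720e-04 -2.40967959e-05  2.44178813e-05 -7.51304627e-05
 -9.54206723e-05]
[ 0.61184614 -0.12247305  0.04990346] [-2.46226866e-05  1.57741466e-05  2.63607654e-05 -4.47819484e-05
  2.72697230e-05]
r 0.04917769616909081 shaker angle 0.9578288923066383 q 4.242171107693362 [ 0.64447256 -0.08471212  0.06888924] 0.19459280560558695 [8.17367772 5.25205263 5.04451763]
0.72 [np.float64(-0.077), np.float64(0.089)] [ 0.6527 -0.0931]
0.48 [np.float64(-0.096), np.float64(0.068)] [ 0.6587 -0.1033]
0.24 [np.float64(-0.11), np.float64(0.044)] [ 0.6622 -0.1147]
0.0 [np.float64(-0.118), np.float64(0.016)] [ 0.6628 -0.1266]
```

>>> drive_tool --pt "1 -0.08 0.088 0 0" --pt "1 -0.1 0.066 0 0" --pt "1 0 0 0 0" --pt "1 0 0 0 0" --pt "1 0 0 0 0"

```text
t: 24.12
tcp_pos: [0.6584, -0.1046, 0.069]
ee_rot: [2.309, 2.126, 0.006]
wrist_force: [12.4, 2.0, -0.5]
gripper_width: 0.188
grasp_force: 20.0
```

```bash
python3 crank.py .6119 -.1225; python3 - <<'E'
from go import *
for n in('top0',):
    f=grab('top');print(pix(f,[[.6119+.0685*np.cos(YAW),-.1225+.0685*np.sin(YAW),.058]]),'post seen centroid 295,142.3 incl side', plane(f,[(295,141.3)],.058)[:,:2])
E
```

```text
r 0.049806483860362384 shaker angle 0.4498610468049308 q 4.750138953195069 [ 0.6583654  -0.10456534  0.06896498] 0.18844055583846636 [12.40297878  1.99188959 -0.53034748]
0.22 [np.float64(-0.105), np.float64(0.038)] [ 0.6613 -0.1154]
0.0 [np.float64(-0.111), np.float64(0.014)] [ 0.6617 -0.1266]
[[295.15251455 140.62499904]] post seen centroid 295,142.3 incl side [[ 0.6780996  -0.12756958]]
```

>>> drive_tool --pt "1 -0.1 0.045 0 0" --pt "1 -0.11 0.022 0 0" --pt "1 0 0 0 0" --pt "1 0 0 0 0" --pt "1 0 0 0 0"

```text
t: 24.58
tcp_pos: [0.6616, -0.1273, 0.0689]
ee_rot: [2.311, 2.126, 0.001]
wrist_force: [3.0, -2.3, 5.3]
gripper_width: 0.191
grasp_force: 20.0
```

```bash
python3 crank.py .6119 -.1225
```

```text
r 0.04993031932948757 shaker angle 6.268485755425181 q -1.068485755425181 [ 0.66159946 -0.12729587  0.06886621] 0.1905137246201721 [ 2.95868123 -2.2896859   5.30081947]
6.03 [np.float64(-0.119), np.float64(-0.016)] [ 0.659 -0.139]
5.79 [np.float64(-0.112), np.float64(-0.044)] [ 0.6537 -0.1498]
5.55 [np.float64(-0.098), np.float64(-0.069)] [ 0.646 -0.159]
5.3 [np.float64(-0.079), np.float64(-0.091)] [ 0.6363 -0.1661]
5.06 [np.float64(-0.055), np.float64(-0.107)] [ 0.6252 -0.1706]
4.82 [np.float64(-0.028), np.float64(-0.117)] [ 0.6133 -0.1724]
4.58 [np.float64(0.001), np.float64(-0.12)] [ 0.6013 -0.1713]
4.34 [np.float64(0.03), np.float64(-0.116)] [ 0.59   -0.1674]
4.1 [np.float64(0.057), np.float64(-0.106)] [ 0.5799 -0.1609]
3.86 [np.float64(0.08), np.float64(-0.089)] [ 0.5717 -0.1521]
3.62 [np.float64(0.099), np.float64(-0.068)] [ 0.5658 -0.1416]
3.38 [np.float64(0.113), np.float64(-0.042)] [ 0.5625 -0.1301]
3.13 [np.float64(0.119), np.float64(-0.014)] [ 0.5621 -0.1181]
2.89 [np.float64(0.119), np.float64(0.015)] [ 0.5646 -0.1063]
2.65 [np.float64(0.112), np.float64(0.043)] [ 0.5699 -0.0955]
2.41 [np.float64(0.099), np.float64(0.069)] [ 0.5775 -0.0862]
2.17 [np.float64(0.079), np.float64(0.09)] [ 0.5872 -0.0791]
1.93 [np.float64(0.056), np.float64(0.107)] [ 0.5983 -0.0744]
1.69 [np.float64(0.028), np.float64(0.117)] [ 0.6101 -0.0726]
1.45 [np.float64(-0.0), np.float64(0.12)] [ 0.6221 -0.0736]
1.21 [np.float64(-0.029), np.float64(0.117)] [ 0.6335 -0.0774]
0.96 [np.float64(-0.056), np.float64(0.106)] [ 0.6436 -0.0839]
0.72 [np.float64(-0.08), np.float64(0.09)] [ 0.6519 -0.0926]
0.48 [np.float64(-0.099), np.float64(0.068)] [ 0.6579 -0.103 ]
0.24 [np.float64(-0.112), np.float64(0.043)] [ 0.6613 -0.1146]
0.0 [np.float64(-0.119), np.float64(0.015)] [ 0.6617 -0.1266]
```

>>> drive_tool --pt "-0.1 0 0 0 0" --pt "-0.1 0 0 0 0" --pt "-0.1 0 0 0 0" --pt "-0.1 0 0 0 0" --pt "-0.1 0 0 -0.05 0" --force 25

```text
t: 25.0
tcp_pos: [0.6594, -0.1265, 0.0712]
ee_rot: [-2.309, -2.125, 0.003]
wrist_force: [-1.0, -0.4, -0.0]
gripper_width: 0.496
grasp_force: 0.0
```

>>> drive_tool --pt "-0.5 0 0 -0.2 0" --pt "-0.5 0 0 -0.35 0" --pt "-0.5 0 0 -0.35 0" --pt "-0.5 0 0 -0.35 0" --pt "-0.5 0 0 0 0"

```text
t: 25.42
tcp_pos: [0.6647, -0.1281, 0.2084]
ee_rot: [2.304, 2.12, 0.011]
wrist_force: [1.2, -0.4, 2.6]
gripper_width: 0.746
grasp_force: 0.0
```

```bash
python3 - <<'E'
from go import *
grab('top')
plan([(.4285,-.2158,.2,1.6,7),(.4285,-.2158,.072,1.6,4)])
E
```

```text
t 25.47 now [ 0.6639 -0.1279  0.2049  1.4879]
[-0.153, -0.325, 0.007, -0.008]
[-0.148, -0.327, 0.007, -0.008]
[-0.143, -0.329, 0.007, -0.008]
[-0.137, -0.332, 0.007, -0.008]
[-0.132, -0.334, 0.007, -0.008]
[-0.127, -0.336, 0.007, -0.008]
[-0.121, -0.338, 0.007, -0.008]
-- [ 0.429 -0.216  0.2    1.6  ]
[0.0, -0.0, 0.32, 0.0]
[0.0, -0.0, 0.32, 0.0]
[0.0, -0.0, 0.32, 0.0]
[0.0, -0.0, 0.32, 0.0]
-- [ 0.428 -0.216  0.072  1.6  ]
```

>>> drive_tool --pt "-0.5 -0.15 -0.325 0 -0.008" --pt "-0.5 -0.15 -0.325 0 -0.008" --pt "-0.5 -0.14 -0.33 0 -0.008" --pt "-0.5 -0.14 -0.33 0 -0.008" --pt "-0.5 -0.13 -0.33 0 -0.008"

```text
t: 25.88
tcp_pos: [0.4912, -0.1896, 0.1966]
ee_rot: [-2.222, -2.218, 0.001]
wrist_force: [-0.2, -0.7, 1.5]
gripper_width: 0.749
grasp_force: 0.0
```

>>> drive_tool --pt "-0.5 -0.13 -0.34 0 -0.008" --pt "-0.5 -0.12 -0.34 0 -0.008" --pt "-0.5 0 0 0.1 0" --pt "-0.5 0 0 0.2 0" --pt "-0.5 0 0 0.2 0"

```text
t: 26.3
tcp_pos: [0.4255, -0.2155, 0.1477]
ee_rot: [2.19, 2.251, 0.001]
wrist_force: [0.6, -0.6, 0.4]
gripper_width: 0.747
grasp_force: 0.0
```

>>> drive_tool --pt "-0.5 0 0 0 0" --pt "-0.5 0 0 0 0" --pt "-0.5 0 0 0 0" --pt "-0.5 0 0 0 0" --pt "-0.5 0 0 0 0"

```text
t: 26.72
tcp_pos: [0.4265, -0.2154, 0.1494]
ee_rot: [2.187, 2.253, 0.001]
wrist_force: [-0.4, -0.6, -0.4]
gripper_width: 0.744
grasp_force: 0.0
```

```bash
python3 - <<'E'
from go import *
plan([(.4285,-.2158,.072,1.6,1)])
f=grab('scene');t=grab('top')
a=f['image'][180:280,150:340];b=f['image'][120:210,70:250]
r=lambda a,k:cv2.resize(cv2.convertScaleAbs(a,alpha=1.4),None,fx=k,fy=k,interpolation=cv2.INTER_CUBIC)
cv2.imwrite('pics/c8.png',np.vstack([r(a,3.1),cv2.resize(r(b,3),(589,285))]))
E
```

```text
t 26.72 now [ 0.4265 -0.2154  0.1494  1.6002]
[-0.005, 0.02, 0.774, 0.0]
-- [ 0.428 -0.216  0.072  1.6  ]
```

View pics/c8.png

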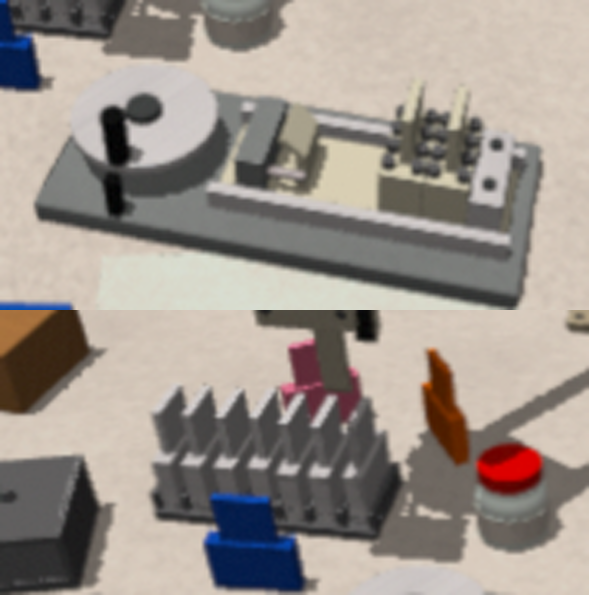

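c8 shows the handle (115,135) right beside the post (115,195), the racks still seated, and the gripper above the first plate. Now descending.

>>> drive_tool --pt "-0.5 0 0.02 0.2 0" --pt "-0.5 0 0 0.25 0" --pt "-0.5 0 0 0.2 0" --pt "-0.5 0 0 0.1 0" --pt "1 0 0 0.02 0"

```text
t: 27.23
tcp_pos: [0.4263, -0.2141, 0.0692]
ee_rot: [-2.186, -2.251, 0.001]
wrist_force: [0.0, -0.3, -0.1]
gripper_width: 0.717
grasp_force: 0.0
```

>>> drive_tool --pt "1 0 0 0 0" --pt "1 0 0 0 0" --pt "1 0 0 0 0" --pt "1 0 0 0 0" --pt "1 0 0 0 0"

```text
t: 27.65
tcp_pos: [0.4287, -0.2157, 0.0727]
ee_rot: [2.187, 2.251, 0.001]
wrist_force: [-0.2, -0.0, 5.5]
gripper_width: 0.479
grasp_force: 25.0
```

>>> drive_tool --pt "1 0 0 0 0" --pt "1 0 0 -0.05 0" --pt "1 0 0 -0.1 0" --pt "1 0 0 -0.2 0" --pt "1 0 0 -0.3 0"

```text
t: 28.07
tcp_pos: [0.4256, -0.2137, 0.1346]
ee_rot: [-2.185, -2.249, 0.002]
wrist_force: [0.7, -0.4, -1.1]
gripper_width: 0.484
grasp_force: 25.0
```

>>> drive_tool --pt "1 0 0 -0.35 0" --pt "1 0 0 -0.35 0" --pt "1 0 0 0 0" --pt "1 0 0 0 0" --pt "1 0 0 0 0"

```text
t: 28.48
tcp_pos: [0.4274, -0.2148, 0.2059]
ee_rot: [-2.189, -2.253, 0.0]
wrist_force: [0.7, 0.7, -2.6]
gripper_width: 0.483
grasp_force: 25.0
```

```bash
python3 - <<'E'
from go import *
s=manip.get_state();print(s['wrist_force'],s['gripper_width'])
plan([(*bay(0,.027),.2,1.489,9),(*bay(0,.027),.09,1.489,1)])
E
```

```text
[ 0.67781979  0.70447884 -2.56402616] 0.48314879112604714
t 28.48 now [ 0.4274 -0.2148  0.2059  1.5998]
[0.29, 0.228, 0.007, 0.006]
[0.293, 0.225, 0.007, 0.006]
[0.296, 0.221, 0.007, 0.006]
[0.299, 0.218, 0.007, 0.006]
[0.301, 0.214, 0.007, 0.006]
[0.304, 0.21, 0.007, 0.006]
[0.307, 0.206, 0.007, 0.006]
[0.309, 0.203, 0.007, 0.006]
[0.312, 0.199, 0.007, 0.006]
-- [0.625 0.052 0.2   1.489]
[0.0, -0.0, 1.1, 0.0]
-- [0.625 0.052 0.09  1.489]
```

>>> drive_tool --pt "1 0.29 0.23 0 0.006" --pt "1 0.29 0.225 0 0.006" --pt "1 0.295 0.22 0 0.006" --pt "1 0.3 0.22 0 0.006" --pt "1 0.3 0.215 0 0.006"

```text
t: 28.9
tcp_pos: [0.5372, -0.0651, 0.2036]
ee_rot: [-2.254, -2.183, 0.004]
wrist_force: [1.0, -0.8, -0.8]
gripper_width: 0.48
grasp_force: 25.0
```

>>> drive_tool --pt "1 0.305 0.21 0 0.006" --pt "1 0.305 0.205 0 0.006" --pt "1 0.31 0.2 0 0.006" --pt "1 0.31 0.2 0 0.006" --pt "1 0 0 0 0"

```text
t: 29.32
tcp_pos: [0.6258, 0.0575, 0.202]
ee_rot: [-2.3, -2.132, 0.003]
wrist_force: [0.4, -0.2, -1.9]
gripper_width: 0.482
grasp_force: 25.0
```

>>> drive_tool --pt "1 0 0 0 0" --pt "1 0 0 0.1 0" --pt "1 0 0 0.2 0" --pt "1 0 0 0 0" --pt "1 0 0 0 0"

```text
t: 29.73
tcp_pos: [0.6232, 0.0507, 0.1737]
ee_rot: [-2.307, -2.128, 0.006]
wrist_force: [-1.0, 0.1, -1.3]
gripper_width: 0.485
grasp_force: 25.0
```

```bash
python3 - <<'E'
from go import *
s=manip.get_state();print(inbay(s['tcp_pos'])*1000)
plan([(*bay(0.001,.027),.087,1.489,1)])
E
```

```text
[-1.96149426 25.0997267 ]
t 29.73 now [0.6232 0.0507 0.1737 1.4904]
[0.019, 0.03, 0.867, 0.001]
-- [0.626 0.052 0.087 1.489]
```

>>> drive_tool --pt "1 0.01 0.03 0.25 0" --pt "1 0 0 0.25 0" --pt "1 0 0 0.2 0" --pt "1 0 0 0.1 0" --pt "1 0 0 0.02 0"

```text
t: 30.15
tcp_pos: [0.6267, 0.052, 0.0922]
ee_rot: [-2.307, -2.129, 0.004]
wrist_force: [0.6, -0.2, -1.3]
gripper_width: 0.482
grasp_force: 25.0
```

>>> drive_tool --pt "1 0 0 0 0" --pt "1 0 0 0 0" --pt "1 0 0 0.01 0" --pt "1 0 0 0.01 0" --pt "1 0 0 0 0"

```text
t: 30.57
tcp_pos: [0.6291, 0.0527, 0.0931]
ee_rot: [2.307, 2.131, 0.002]
wrist_force: [0.6, -0.3, -1.3]
gripper_width: 0.481
grasp_force: 25.0
```

>>> drive_tool --pt "1 0 0 0.01 0" --pt "1 0 0 0.01 0" --pt "1 0 0 0 0" --pt "1 0 0 0 0" --pt "1 0 0 0 0"

```text
t: 30.98
tcp_pos: [0.6284, 0.0527, 0.09]
ee_rot: [-2.307, -2.132, 0.0]
wrist_force: [-0.3, 0.0, -2.1]
gripper_width: 0.478
grasp_force: 25.0
```

>>> drive_tool --pt "1 0 -0.015 0.01 0" --pt "1 0 0 0.015 0" --pt "1 0 0 0.01 0" --pt "1 0 0 0.01 0" --pt "1 0 0 0 0"

```text
t: 31.4
tcp_pos: [0.6271, 0.0528, 0.0858]
ee_rot: [2.307, 2.132, 0.0]
wrist_force: [-0.5, 0.7, 0.9]
gripper_width: 0.48
grasp_force: 25.0
```

>>> drive_tool --pt "1 0.01 0 0 0" --pt "1 0.01 0 0 0" --pt "1 0 0 0 0" --pt "1 0 0 0 0" --pt "1 0 0 0 0"

```text
t: 31.82
tcp_pos: [0.6273, 0.0544, 0.0858]
ee_rot: [2.307, 2.131, -0.0]
wrist_force: [-0.2, -3.1, 0.7]
gripper_width: 0.484
grasp_force: 25.0
```

>>> drive_tool --pt "1 0.01 0 0 0" --pt "1 0 0 0 0" --pt "1 0 0 0 0" --pt "1 0 0 0 0" --pt "1 0 0 0 0"

```text
t: 32.23
tcp_pos: [0.6273, 0.0546, 0.0858]
ee_rot: [2.307, 2.131, -0.002]
wrist_force: [-1.0, -7.3, 1.6]
gripper_width: 0.482
grasp_force: 25.0
```

>>> drive_tool --pt "1 -0.01 0 0 0" --pt "-0.5 -0.005 0 0 0" --pt "-0.5 0 0 0 0" --pt "-0.5 0 0 0 0" --pt "-0.5 0 0 -0.02 0"

```text
t: 32.65
tcp_pos: [0.6266, 0.0547, 0.0871]
ee_rot: [-2.306, -2.132, 0.001]
wrist_force: [-0.6, -0.0, 0.2]
gripper_width: 0.716
grasp_force: 0.0
```

>>> drive_tool --pt "-0.5 0 0 -0.1 0" --pt "-0.5 0 0 -0.3 0" --pt "-0.5 0 0 -0.4 0" --pt "-0.5 0 0 -0.3 0" --pt "-0.5 0 0 0 0"

```text
t: 33.07
tcp_pos: [0.6312, 0.0546, 0.2077]
ee_rot: [2.301, 2.126, 0.016]
wrist_force: [0.8, -0.5, 1.6]
gripper_width: 0.754
grasp_force: 0.0
```

```bash
python3 - <<'E'
from go import *
grab('scene');plan([(.4295,-.2428,.18,1.6,9)])
E
```

```text
t 33.12 now [0.6301 0.0545 0.2043 1.492 ]
[-0.347, -0.196, 0.027, -0.006]
[-0.345, -0.2, 0.027, -0.006]
[-0.342, -0.205, 0.027, -0.006]
[-0.34, -0.209, 0.027, -0.006]
[-0.337, -0.213, 0.027, -0.006]
[-0.335, -0.217, 0.027, -0.006]
[-0.332, -0.221, 0.027, -0.006]
[-0.329, -0.225, 0.027, -0.006]
[-0.327, -0.229, 0.027, -0.006]
-- [ 0.43  -0.243  0.18   1.6  ]
```

>>> drive_tool --pt "-0.5 -0.345 -0.2 0 -0.006" --pt "-0.5 -0.345 -0.2 0 -0.006" --pt "-0.5 -0.34 -0.205 0 -0.006" --pt "-0.5 -0.34 -0.21 0 -0.006" --pt "-0.5 -0.335 -0.215 0 -0.006"

```text
t: 33.53
tcp_pos: [0.5131, -0.1111, 0.1968]
ee_rot: [-2.24, -2.201, 0.001]
wrist_force: [0.2, -1.3, -0.4]
gripper_width: 0.75
grasp_force: 0.0
```

>>> drive_tool --pt "-0.5 -0.335 -0.22 0 -0.006" --pt "-0.5 -0.33 -0.22 0 -0.006" --pt "-0.5 -0.33 -0.225 0 -0.006" --pt "-0.5 -0.33 -0.23 0 -0.006" --pt "-0.5 0 0 0.2 0"

```text
t: 33.95
tcp_pos: [0.4232, -0.249, 0.1809]
ee_rot: [2.19, 2.244, -0.003]
wrist_force: [0.9, -0.1, -0.4]
gripper_width: 0.745
grasp_force: 0.0
```

>>> drive_tool --pt "-0.5 0 0 0.3 0" --pt "-0.5 0 0 0 0" --pt "-0.5 0 0 0 0" --pt "-0.5 0 0 0 0" --pt "-0.5 0 0 0 0"

```text
t: 34.37
tcp_pos: [0.4262, -0.2427, 0.1493]
ee_rot: [2.186, 2.253, 0.001]
wrist_force: [-0.2, 0.1, -0.1]
gripper_width: 0.752
grasp_force: 0.0
```

```bash
python3 - <<'E'
from go import *
plan([(.4293,-.2428,.0725,1.6,1)])
E
```

```text
t 34.37 now [ 0.4262 -0.2427  0.1493  1.6009]
[-0.002, 0.031, 0.768, 0.0]
-- [ 0.429 -0.243  0.072  1.6  ]
```

>>> drive_tool --pt "-0.5 0 0.03 0.2 0" --pt "-0.5 0 0 0.25 0" --pt "-0.5 0 0 0.2 0" --pt "-0.5 0 0 0.1 0" --pt "1 0 0 0.02 0"

```text
t: 34.78
tcp_pos: [0.4277, -0.2418, 0.0695]
ee_rot: [-2.186, -2.253, 0.001]
wrist_force: [-0.4, -0.5, 0.7]
gripper_width: 0.714
grasp_force: 0.0
```

>>> drive_tool --pt "1 0 0 0 0" --pt "1 0 0 0 0" --pt "1 0 0 0 0" --pt "1 0 0 0 0" --pt "1 0 0 0 0"

```text
t: 35.2
tcp_pos: [0.4295, -0.2434, 0.0724]
ee_rot: [2.187, 2.251, 0.001]
wrist_force: [1.5, 0.5, 7.0]
gripper_width: 0.483
grasp_force: 25.0
```

>>> drive_tool --pt "1 0 0 0 0" --pt "1 0 0 -0.05 0" --pt "1 0 0 -0.1 0" --pt "1 0 0 -0.2 0" --pt "1 0 0 -0.3 0"

```text
t: 35.62
tcp_pos: [0.426, -0.2412, 0.134]
ee_rot: [-2.185, -2.249, 0.002]
wrist_force: [-0.4, 1.0, -2.3]
gripper_width: 0.477
grasp_force: 25.0
```

>>> drive_tool --pt "1 0 0 -0.35 0" --pt "1 0 0 -0.35 0" --pt "1 0 0 0 0" --pt "1 0 0 0 0" --pt "1 0 0 0 0"

```text
t: 36.03
tcp_pos: [0.4278, -0.2425, 0.2054]
ee_rot: [-2.189, -2.253, 0.0]
wrist_force: [-0.4, 0.0, -2.4]
gripper_width: 0.481
grasp_force: 25.0
```

```bash
python3 - <<'E'
from go import *
s=manip.get_state();print(s['wrist_force'],s['gripper_width'])
plan([(*bay(0.003,.010),.2,1.489,9)])
E
```

```text
[-0.39444344  0.01120521 -2.43204102] 0.48095262022622753
t 36.03 now [ 0.4278 -0.2425  0.2054  1.5998]
[0.302, 0.23, 0.006, 0.006]
[0.305, 0.226, 0.006, 0.006]
[0.308, 0.223, 0.006, 0.006]
[0.31, 0.219, 0.006, 0.006]
[0.313, 0.215, 0.006, 0.006]
[0.316, 0.211, 0.006, 0.006]
[0.318, 0.207, 0.006, 0.006]
[0.321, 0.203, 0.006, 0.006]
[0.323, 0.199, 0.006, 0.006]
-- [0.627 0.035 0.2   1.489]
```

>>> drive_tool --pt "1 0.305 0.23 0 0.006" --pt "1 0.305 0.225 0 0.006" --pt "1 0.31 0.22 0 0.006" --pt "1 0.31 0.22 0 0.006" --pt "1 0.315 0.215 0 0.006"

```text
t: 36.45
tcp_pos: [0.5377, -0.0857, 0.2031]
ee_rot: [-2.254, -2.183, 0.004]
wrist_force: [-0.2, -0.6, -1.4]
gripper_width: 0.48
grasp_force: 25.0
```

>>> drive_tool --pt "1 0.315 0.21 0 0.006" --pt "1 0.32 0.205 0 0.006" --pt "1 0.32 0.2 0 0.006" --pt "1 0.32 0.2 0 0.006" --pt "1 0 0 0 0"

```text
t: 36.87
tcp_pos: [0.6266, 0.0416, 0.2016]
ee_rot: [-2.3, -2.133, 0.003]
wrist_force: [1.0, 0.3, -2.1]
gripper_width: 0.481
grasp_force: 25.0
```

>>> drive_tool --pt "1 0 0 0 0" --pt "1 0 0 0.1 0" --pt "1 0 0 0.2 0" --pt "1 0 0 0 0" --pt "1 0 0 0 0"

```text
t: 37.28
tcp_pos: [0.6239, 0.0346, 0.1731]
ee_rot: [-2.307, -2.128, 0.006]
wrist_force: [0.8, -0.7, -1.3]
gripper_width: 0.484
grasp_force: 25.0
```

```bash
python3 - <<'E'
from go import *
s=manip.get_state();print(inbay(s['tcp_pos'])*1000)
plan([(*bay(0.001,.010),.0853,1.489,1)])
E
```

```text
[0.01371984 9.16091798]
t 37.28 now [0.6239 0.0346 0.1731 1.4904]
[0.008, 0.01, 0.878, 0.001]
-- [0.625 0.035 0.085 1.489]
```

>>> drive_tool --pt "1 0.01 0 0.25 0" --pt "1 0 0 0.25 0" --pt "1 0 0 0.2 0" --pt "1 0 0 0.1 0" --pt "1 0 0 0.02 0"

```text
t: 37.7
tcp_pos: [0.6244, 0.0362, 0.0916]
ee_rot: [-2.307, -2.129, 0.004]
wrist_force: [-0.4, -0.4, -2.3]
gripper_width: 0.481
grasp_force: 25.0
```

>>> drive_tool --pt "1 0 0 0 0" --pt "1 0 0 0.02 0" --pt "1 0 0 0.02 0" --pt "1 0 0 0.01 0" --pt "1 0 0 0 0"

```text
t: 38.12
tcp_pos: [0.6266, 0.0368, 0.0894]
ee_rot: [2.307, 2.132, 0.001]
wrist_force: [0.3, -0.9, -1.5]
gripper_width: 0.479
grasp_force: 25.0
```

>>> drive_tool --pt "1 0 0 0.01 0" --pt "1 0 0 0.01 0" --pt "1 0 0 0 0" --pt "1 0 0 0 0" --pt "1 0 0 0 0"

```text
t: 38.53
tcp_pos: [0.6261, 0.0368, 0.0866]
ee_rot: [-2.307, -2.132, 0.0]
wrist_force: [0.2, 0.7, -1.6]
gripper_width: 0.484
grasp_force: 25.0
```

>>> drive_tool --pt "1 0.01 0 0 0" --pt "1 0.01 0 0 0" --pt "1 0 0 0 0" --pt "1 0 0 0 0" --pt "1 0 0 0 0"

```text
t: 38.95
tcp_pos: [0.6263, 0.0388, 0.0867]
ee_rot: [2.307, 2.132, 0.0]
wrist_force: [0.9, -0.0, -2.1]
gripper_width: 0.481
grasp_force: 25.0
```

>>> drive_tool --pt "1 0 0 0.01 0" --pt "1 0 0 0.005 0" --pt "1 0 0 0 0" --pt "1 0 0 0 0" --pt "1 0 0 0 0"

```text
t: 39.37
tcp_pos: [0.6265, 0.0388, 0.0855]
ee_rot: [2.307, 2.132, 0.001]
wrist_force: [0.1, -0.8, 1.8]
gripper_width: 0.482
grasp_force: 25.0
```

>>> drive_tool --pt "1 0.01 0 0 0" --pt "1 0 0 0 0" --pt "1 0 0 0 0" --pt "1 0 0 0 0" --pt "1 0 0 0 0"

```text
t: 39.78
tcp_pos: [0.6266, 0.0392, 0.0855]
ee_rot: [2.307, 2.131, -0.0]
wrist_force: [-1.0, -4.9, 3.7]
gripper_width: 0.478
grasp_force: 25.0
```

>>> drive_tool --pt "1 0.01 0 0 0" --pt "1 0 0 0 0" --pt "1 0 0 0 0" --pt "1 0 0 0 0" --pt "1 0 0 0 0"

```text
t: 40.2
tcp_pos: [0.6267, 0.0396, 0.0854]
ee_rot: [2.307, 2.131, -0.001]
wrist_force: [-0.2, -7.5, 3.2]
gripper_width: 0.481
grasp_force: 25.0
```

>>> drive_tool --pt "1 -0.01 0 0 0" --pt "-0.5 -0.005 0 0 0" --pt "-0.5 0 0 0 0" --pt "-0.5 0 0 0 0" --pt "-0.5 0 0 -0.02 0"

```text
t: 40.62
tcp_pos: [0.6258, 0.0398, 0.0864]
ee_rot: [-2.306, -2.131, 0.001]
wrist_force: [-0.6, 0.4, 0.5]
gripper_width: 0.717
grasp_force: 0.0
```

>>> drive_tool --pt "-0.5 0 0 -0.1 0" --pt "-0.5 0 0 -0.3 0" --pt "-0.5 0 0 -0.4 0" --pt "-0.5 0 0 -0.3 0" --pt "-0.5 0 0 0 0"

```text
t: 41.03
tcp_pos: [0.6305, 0.0395, 0.2071]
ee_rot: [2.301, 2.126, 0.015]
wrist_force: [1.3, 0.2, 1.3]
gripper_width: 0.751
grasp_force: 0.0
```

```bash
python3 - <<'E'
from go import *
grab('scene');plan([(.4335,-.270,.18,1.6,9)])
E
```

```text
t 41.08 now [0.6294 0.0395 0.2036 1.492 ]
[-0.36, -0.19, 0.026, -0.006]
[-0.358, -0.194, 0.026, -0.006]
[-0.355, -0.199, 0.026, -0.006]
[-0.353, -0.203, 0.026, -0.006]
[-0.35, -0.207, 0.026, -0.006]
[-0.348, -0.211, 0.026, -0.006]
[-0.345, -0.215, 0.026, -0.006]
[-0.343, -0.219, 0.026, -0.006]
[-0.34, -0.224, 0.026, -0.006]
-- [ 0.433 -0.27   0.18   1.6  ]
```

>>> drive_tool --pt "-0.5 -0.36 -0.19 0 -0.006" --pt "-0.5 -0.36 -0.195 0 -0.006" --pt "-0.5 -0.355 -0.2 0 -0.006" --pt "-0.5 -0.355 -0.205 0 -0.006" --pt "-0.5 -0.35 -0.21 0 -0.006"

```text
t: 41.5
tcp_pos: [0.5149, -0.1338, 0.1963]
ee_rot: [-2.24, -2.201, 0.001]
wrist_force: [0.6, 0.0, 1.0]
gripper_width: 0.748
grasp_force: 0.0
```

>>> drive_tool --pt "-0.5 -0.35 -0.21 0 -0.006" --pt "-0.5 -0.345 -0.215 0 -0.006" --pt "-0.5 -0.345 -0.22 0 -0.006" --pt "-0.5 -0.34 -0.225 0 -0.006" --pt "-0.5 0 0 0.2 0"

```text
t: 41.92
tcp_pos: [0.4274, -0.2776, 0.1804]
ee_rot: [2.19, 2.244, -0.003]
wrist_force: [0.7, -0.2, 0.8]
gripper_width: 0.749
grasp_force: 0.0
```

>>> drive_tool --pt "-0.5 0 0 0.3 0" --pt "-0.5 0 0 0 0" --pt "-0.5 0 0 0 0" --pt "-0.5 0 0 0 0" --pt "-0.5 0 0 0 0"

```text
t: 42.33
tcp_pos: [0.4306, -0.2709, 0.1488]
ee_rot: [2.186, 2.253, 0.0]
wrist_force: [-0.6, -0.3, 0.1]
gripper_width: 0.752
grasp_force: 0.0
```

```bash
python3 - <<'E'
from go import *
plan([(.430,-.2698,.0725,1.6,1)])
E
```

```text
t 42.33 now [ 0.4306 -0.2709  0.1488  1.601 ]
[0.012, -0.006, 0.763, 0.0]
-- [ 0.43  -0.27   0.072  1.6  ]
```

>>> drive_tool --pt "-0.5 0.012 0 0.2 0" --pt "-0.5 0 0 0.25 0" --pt "-0.5 0 0 0.2 0" --pt "-0.5 0 0 0.1 0" --pt "1 0 0 0.015 0"

```text
t: 42.75
tcp_pos: [0.4291, -0.2688, 0.0695]
ee_rot: [-2.186, -2.253, 0.0]
wrist_force: [-1.3, 0.5, 0.4]
gripper_width: 0.714
grasp_force: 0.0
```

>>> drive_tool --pt "1 0 0 0 0" --pt "1 0 0 0 0" --pt "1 0 0 0 0" --pt "1 0 0 0 0" --pt "1 0 0 0 0"

```text
t: 43.17
tcp_pos: [0.4307, -0.2705, 0.0724]
ee_rot: [2.187, 2.251, 0.001]
wrist_force: [0.6, 1.1, 6.0]
gripper_width: 0.481
grasp_force: 25.0
```

>>> drive_tool --pt "1 0 0 0 0" --pt "1 0 0 -0.05 0" --pt "1 0 0 -0.1 0" --pt "1 0 0 -0.2 0" --pt "1 0 0 -0.3 0"

```text
t: 43.58
tcp_pos: [0.4274, -0.2682, 0.134]
ee_rot: [-2.185, -2.249, 0.001]
wrist_force: [0.1, -0.8, -2.4]
gripper_width: 0.48
grasp_force: 25.0
```

>>> drive_tool --pt "1 0 0 -0.35 0" --pt "1 0 0 -0.35 0" --pt "1 0 0 0 0" --pt "1 0 0 0 0" --pt "1 0 0 0 0"

```text
t: 44.0
tcp_pos: [0.4292, -0.2695, 0.2054]
ee_rot: [-2.189, -2.253, 0.0]
wrist_force: [-0.5, -0.4, -2.4]
gripper_width: 0.483
grasp_force: 25.0
```

```bash
python3 - <<'E'
from go import *
s=manip.get_state();print(s['wrist_force'],s['gripper_width'])
plan([(*bay(0.003,-.0045),.2,1.489,9)])
E
```

```text
[-0.5210153  -0.37553533 -2.350573  ] 0.4830109899372594
t 44.0 now [ 0.4292 -0.2695  0.2054  1.5998]
[0.316, 0.228, 0.006, 0.006]
[0.319, 0.224, 0.006, 0.006]
[0.322, 0.22, 0.006, 0.006]
[0.324, 0.216, 0.006, 0.006]
[0.327, 0.212, 0.006, 0.006]
[0.33, 0.208, 0.006, 0.006]
[0.332, 0.204, 0.006, 0.006]
[0.335, 0.2, 0.006, 0.006]
[0.337, 0.195, 0.006, 0.006]
-- [0.626 0.021 0.2   1.489]
```

>>> drive_tool --pt "1 0.316 0.23 0 0.006" --pt "1 0.32 0.225 0 0.006" --pt "1 0.32 0.22 0 0.006" --pt "1 0.325 0.215 0 0.006" --pt "1 0.325 0.21 0 0.006"

```text
t: 44.42
tcp_pos: [0.538, -0.1065, 0.2031]
ee_rot: [-2.254, -2.183, 0.003]
wrist_force: [1.7, -0.7, -1.4]
gripper_width: 0.483
grasp_force: 25.0
```

>>> drive_tool --pt "1 0.33 0.21 0 0.006" --pt "1 0.335 0.205 0 0.006" --pt "1 0.335 0.2 0 0.006" --pt "1 0.34 0.195 0 0.006" --pt "1 0 0 0 0"

```text
t: 44.83
tcp_pos: [0.6268, 0.0276, 0.2018]
ee_rot: [-2.3, -2.133, 0.002]
wrist_force: [0.8, -1.4, -1.1]
gripper_width: 0.485
grasp_force: 25.0
```

>>> drive_tool --pt "1 0 0 0 0" --pt "1 0 0 0.1 0" --pt "1 0 0 0.2 0" --pt "1 0 0 0 0" --pt "1 0 0 0 0"

```text
t: 45.25
tcp_pos: [0.624, 0.0201, 0.1731]
ee_rot: [-2.307, -2.128, 0.006]
wrist_force: [0.9, 0.7, -2.0]
gripper_width: 0.484
grasp_force: 25.0
```

```bash
python3 - <<'E'
from go import *
f=grab('scene','scene5.png')
s=manip.get_state();print(inbay(s['tcp_pos'])*1000)
plan([(*bay(0.001,-.0035),.0853,1.489,1)])
r=lambda a,k:cv2.resize(cv2.convertScaleAbs(a,alpha=1.4),None,fx=k,fy=k,interpolation=cv2.INTER_CUBIC)
cv2.imwrite('pics/c9.png',r(f['image'][180:280,150:340],4.2))
E
```

```text
[ 2.34010811 -5.069381  ]
t 45.3 now [0.625  0.0203 0.1748 1.4903]
[0.016, -0.013, 0.895, 0.001]
-- [0.624 0.022 0.085 1.489]
```

View pics/c9.png

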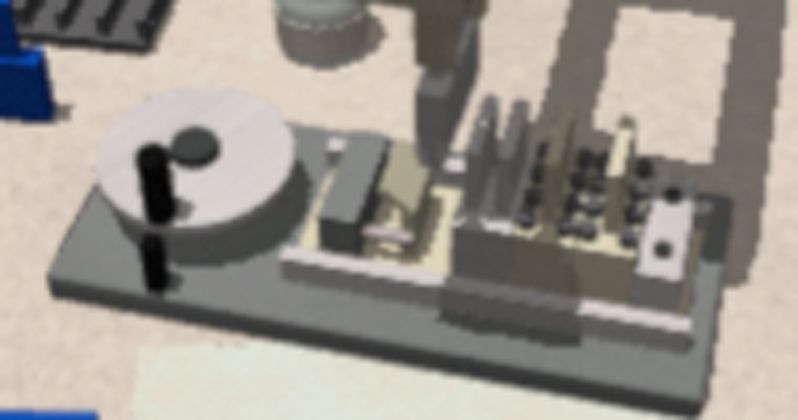

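c9 shows two plates seated flush beside the racks (front at (485,265)), the third hanging at (447,105), and the pad face at about (430,200).

>>> drive_tool --pt "1 0.004 -0.015 0.25 0" --pt "1 0 0 0.2 0" --pt "1 0 0 0.15 0" --pt "1 0 0 0.05 0" --pt "1 0 0 0 0"

```text
t: 45.72
tcp_pos: [0.6238, 0.0214, 0.1098]
ee_rot: [-2.307, -2.13, 0.002]
wrist_force: [-0.2, 0.8, -1.5]
gripper_width: 0.477
grasp_force: 25.0
```

>>> drive_tool --pt "1 0 0 0.05 0" --pt "1 0 0 0.05 0" --pt "1 0 0 0 0" --pt "1 0 0 0 0" --pt "1 0 0 0 0"

```text
t: 46.13
tcp_pos: [0.6251, 0.0219, 0.1013]
ee_rot: [2.307, 2.132, 0.001]
wrist_force: [0.8, 0.3, -1.3]
gripper_width: 0.483
grasp_force: 25.0
```

```bash
python3 - <<'E'
from go import *
s=manip.get_state();print(inbay(s['tcp_pos'])*1000,s['tcp_pos'],s['wrist_force'])
E
```

```text
[ 2.29417445 -3.45713775] [0.62510511 0.02186757 0.10127178] [ 0.84651676  0.26818134 -1.28407088]
```

>>> drive_tool --pt "1 0 -0.01 0.05 0" --pt "1 0 0 0.04 0" --pt "1 0 0 0.02 0" --pt "1 0 0 0 0" --pt "1 0 0 0 0"

```text
t: 46.55
tcp_pos: [0.6235, 0.022, 0.0892]
ee_rot: [-2.307, -2.132, 0.001]
wrist_force: [-0.1, -0.7, -1.7]
gripper_width: 0.48
grasp_force: 25.0
```

>>> drive_tool --pt "1 0 0 0.02 0" --pt "1 0 0 0.015 0" --pt "1 0 0 0.01 0" --pt "1 0 0 0 0" --pt "1 0 0 0 0"

```text
t: 46.97
tcp_pos: [0.624, 0.022, 0.0854]
ee_rot: [2.307, 2.132, 0.001]
wrist_force: [0.0, -0.8, 0.4]
gripper_width: 0.481
grasp_force: 25.0
```

>>> drive_tool --pt "1 0.01 0 0.01 0" --pt "1 0.01 0 0 0" --pt "1 0 0 0 0" --pt "1 0 0 0 0" --pt "1 0 0 0 0"

```text
t: 47.38
tcp_pos: [0.6246, 0.0229, 0.0854]
ee_rot: [2.306, 2.13, -0.0]
wrist_force: [-1.4, -4.3, 5.9]
gripper_width: 0.487
grasp_force: 25.0
```

>>> drive_tool --pt "1 0.01 0 0 0" --pt "1 0 0 0 0" --pt "1 0 0 0 0" --pt "1 -0.01 0 0 0" --pt "-0.5 -0.01 0 0 0"

```text
t: 47.8
tcp_pos: [0.6244, 0.0226, 0.0849]
ee_rot: [2.307, 2.131, 0.001]
wrist_force: [-0.7, 1.0, 0.1]
gripper_width: 0.513
grasp_force: 0.0
```

>>> drive_tool --pt "-0.5 0 0 0 0" --pt "-0.5 0 0 0 0" --pt "-0.5 0 0 0 0" --pt "-0.5 0 0 -0.02 0" --pt "-0.5 0 0 -0.1 0"

```text
t: 48.22
tcp_pos: [0.6223, 0.0232, 0.0943]
ee_rot: [-2.305, -2.13, 0.004]
wrist_force: [0.0, -0.1, 0.1]
gripper_width: 0.746
grasp_force: 0.0
```

>>> drive_tool --pt "-0.5 0 0 -0.3 0" --pt "-0.5 0 0 -0.4 0" --pt "-0.5 0 0 -0.3 0" --pt "-0.5 0 0 0 0" --pt "-0.5 0 0 0 0"

```text
t: 48.63
tcp_pos: [0.6259, 0.023, 0.2004]
ee_rot: [2.304, 2.129, 0.007]
wrist_force: [-0.2, -0.0, -0.8]
gripper_width: 0.752
grasp_force: 0.0
```

```bash
python3 - <<'E'
from go import *
plan([(.4345,-.296,.18,1.6,9)])
E
```

```text
t 48.63 now [0.6259 0.023  0.2004 1.4919]
[-0.37, -0.184, 0.023, -0.006]
[-0.368, -0.188, 0.023, -0.006]
[-0.366, -0.193, 0.023, -0.006]
[-0.363, -0.197, 0.023, -0.006]
[-0.361, -0.202, 0.023, -0.006]
[-0.358, -0.206, 0.023, -0.006]
[-0.356, -0.21, 0.023, -0.006]
[-0.353, -0.214, 0.023, -0.006]
[-0.351, -0.219, 0.023, -0.006]
-- [ 0.434 -0.296  0.18   1.6  ]
```

>>> drive_tool --pt "-0.5 -0.37 -0.185 0 -0.006" --pt "-0.5 -0.37 -0.19 0 -0.006" --pt "-0.5 -0.365 -0.195 0 -0.006" --pt "-0.5 -0.365 -0.2 0 -0.006" --pt "-0.5 -0.36 -0.2 0 -0.006"

```text
t: 49.05
tcp_pos: [0.5148, -0.1552, 0.1946]
ee_rot: [-2.239, -2.2, 0.002]
wrist_force: [0.4, -0.1, 0.5]
gripper_width: 0.749
grasp_force: 0.0
```

>>> drive_tool --pt "-0.5 -0.36 -0.205 0 -0.006" --pt "-0.5 -0.355 -0.21 0 -0.006" --pt "-0.5 -0.355 -0.215 0 -0.006" --pt "-0.5 -0.35 -0.22 0 -0.006" --pt "-0.5 0 0 0.2 0"

```text
t: 49.47
tcp_pos: [0.4292, -0.3032, 0.1788]
ee_rot: [2.191, 2.244, -0.004]
wrist_force: [1.0, -0.1, 1.1]
gripper_width: 0.751
grasp_force: 0.0
```

>>> drive_tool --pt "-0.5 0 0 0.3 0" --pt "-0.5 0 0 0 0" --pt "-0.5 0 0 0 0" --pt "-0.5 0 0 0 0" --pt "-0.5 0 0 0 0"

```text
t: 49.88
tcp_pos: [0.4327, -0.2964, 0.1477]
ee_rot: [2.187, 2.253, 0.0]
wrist_force: [0.4, -0.2, 0.5]
gripper_width: 0.749
grasp_force: 0.0
```

```bash
python3 - <<'E'
from go import *
f=grab('scene','scene6.png')
plan([(.431,-.297,.0725,1.6,1)])
r=lambda a,k:cv2.resize(cv2.convertScaleAbs(a,alpha=1.4),None,fx=k,fy=k,interpolation=cv2.INTER_CUBIC)
cv2.imwrite('pics/c10.png',r(f['image'][195:270,150:340],4.2))
E
```

```text
t 49.93 now [ 0.4328 -0.2965  0.1479  1.6009]
[-0.004, -0.019, 0.754, 0.0]
-- [ 0.431 -0.297  0.072  1.6  ]
```

View pics/c10.png

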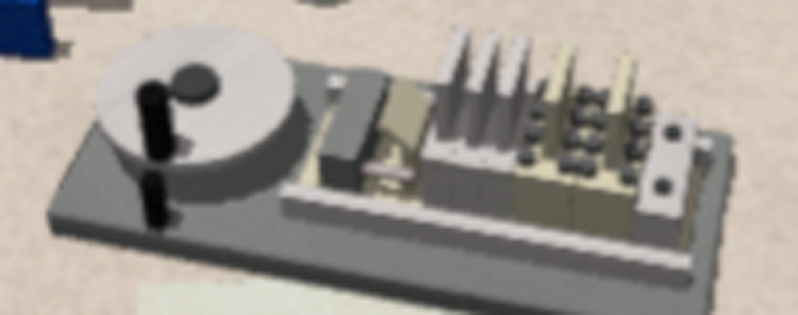

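c10 shows three plates flush with the racks and a gap of a few mm to the pad at (400,170). A fourth plate will be the wedging one; I'm gripping it a bit lower and firmer.

>>> drive_tool --pt "-0.5 0 -0.02 0.2 0" --pt "-0.5 0 0 0.25 0" --pt "-0.5 0 0 0.2 0" --pt "-0.5 0 0 0.1 0" --pt "-0.5 0 0 0 0" --force 45

```text
t: 50.35
tcp_pos: [0.4289, -0.2952, 0.0694]
ee_rot: [-2.186, -2.252, 0.0]
wrist_force: [0.2, 1.2, 1.0]
gripper_width: 0.751
grasp_force: 0.0
```

>>> drive_tool --pt "-0.5 0 0 0.03 0" --pt "-0.5 0 0 0.02 0" --pt "-0.5 0 0 0 0" --pt "1 0 0 0 0" --pt "1 0 0 0 0"

```text
t: 50.77
tcp_pos: [0.4302, -0.2969, 0.0671]
ee_rot: [2.188, 2.252, 0.0]
wrist_force: [-0.4, 0.3, 0.4]
gripper_width: 0.654
grasp_force: 0.0
```

>>> drive_tool --pt "1 0 0 0 0" --pt "1 0 0 0 0" --pt "1 0 0 0 0" --pt "1 0 0 0 0" --pt "1 0 0 0 0"

```text
t: 51.18
tcp_pos: [0.4298, -0.2966, 0.0664]
ee_rot: [2.189, 2.253, -0.0]
wrist_force: [-0.6, 0.2, 3.6]
gripper_width: 0.481
grasp_force: 45.0
```

>>> drive_tool --pt "1 0 0 -0.05 0" --pt "1 0 0 -0.1 0" --pt "1 0 0 -0.2 0" --pt "1 0 0 -0.3 0" --pt "1 0 0 -0.35 0"

```text
t: 51.6
tcp_pos: [0.4285, -0.2953, 0.1658]
ee_rot: [-2.186, -2.251, 0.0]
wrist_force: [0.4, -0.0, -1.7]
gripper_width: 0.48
grasp_force: 45.0
```

>>> drive_tool --pt "1 0 0 -0.35 0" --pt "1 0 0 0 0" --pt "1 0 0 0 0" --pt "1 0 0 0 0" --pt "1 0 0 0 0"

```text
t: 52.02
tcp_pos: [0.4289, -0.2957, 0.1994]
ee_rot: [-2.187, -2.251, 0.0]
wrist_force: [-0.9, 0.6, -2.7]
gripper_width: 0.477
grasp_force: 45.0
```

```bash
python3 - <<'E'
from go import *
s=manip.get_state();print(s['wrist_force'],s['gripper_width'])
plan([(*bay(0.003,-.0190),.2,1.489,9)])
E
```

```text
[-0.94555613  0.56056464 -2.73459943] 0.4770248604791744
t 52.02 now [ 0.4289 -0.2957  0.1994  1.5998]
[0.329, 0.227, -0.001, 0.006]
[0.332, 0.223, -0.001, 0.006]
[0.335, 0.219, -0.001, 0.006]
[0.337, 0.215, -0.001, 0.006]
[0.34, 0.211, -0.001, 0.006]
[0.342, 0.206, -0.001, 0.006]
[0.345, 0.202, -0.001, 0.006]
[0.347, 0.198, -0.001, 0.006]
[0.35, 0.194, -0.001, 0.006]
-- [0.625 0.006 0.2   1.489]
```

>>> drive_tool --pt "1 0.33 0.227 0 0.006" --pt "1 0.33 0.223 0 0.006" --pt "1 0.335 0.22 0 0.006" --pt "1 0.335 0.215 0 0.006" --pt "1 0.34 0.21 0 0.006"

```text
t: 52.43
tcp_pos: [0.5379, -0.1269, 0.199]
ee_rot: [-2.255, -2.183, 0.002]
wrist_force: [0.5, -0.5, -0.9]
gripper_width: 0.477
grasp_force: 45.0
```

>>> drive_tool --pt "1 0.34 0.205 0 0.006" --pt "1 0.345 0.2 0 0.006" --pt "1 0.345 0.2 0 0.006" --pt "1 0.35 0.195 0 0.006" --pt "1 0 0 0 0"

```text
t: 52.85
tcp_pos: [0.626, 0.0117, 0.1978]
ee_rot: [-2.3, -2.134, 0.001]
wrist_force: [1.6, -0.7, -2.0]
gripper_width: 0.479
grasp_force: 45.0
```

>>> drive_tool --pt "1 0 0 0 0" --pt "1 0 0 0.1 0" --pt "1 0 0 0.2 0" --pt "1 0 0 0.1 0" --pt "1 0 0 0 0"

```text
t: 53.27
tcp_pos: [0.622, 0.0039, 0.1565]
ee_rot: [-2.305, -2.127, 0.008]
wrist_force: [-0.1, 0.8, -2.6]
gripper_width: 0.481
grasp_force: 45.0
```

>>> drive_tool --pt "1 0 0 0 0" --pt "1 0 0 0 0" --pt "1 0 0 0 0" --pt "1 0 0 0 0" --pt "1 0 0 0 0"

```text
t: 53.68
tcp_pos: [0.6256, 0.0049, 0.1622]
ee_rot: [2.307, 2.131, 0.002]
wrist_force: [0.3, 0.2, -1.2]
gripper_width: 0.48
grasp_force: 45.0
```

```bash
python3 - <<'E'
from go import *
f=grab('scene','scene7.png')
s=manip.get_state();print(inbay(s['tcp_pos'])*1000)
plan([(*bay(0.0015,-.0194),.13,1.489,1)])
r=lambda a,k:cv2.resize(cv2.convertScaleAbs(a,alpha=1.4),None,fx=k,fy=k,interpolation=cv2.INTER_CUBIC)
cv2.imwrite('pics/c11.png',r(f['image'][180:280,150:340],4.2))
E
```

```text
[  4.03035656 -20.23860401]
t 53.73 now [0.6255 0.005  0.1619 1.4918]
[0.008, -0.025, 0.319, 0.001]
-- [0.623 0.006 0.13  1.489]
```

>>> drive_tool --pt "1 0.008 -0.022 0.15 0.001" --pt "1 0 0 0.15 0" --pt "1 0 0 0 0" --pt "1 0 0 0 0" --pt "1 0 0 0 0"

```text
t: 54.15
tcp_pos: [0.6233, 0.006, 0.132]
ee_rot: [2.309, 2.129, 0.001]
wrist_force: [0.6, 0.8, -0.9]
gripper_width: 0.478
grasp_force: 45.0
```

>>> drive_tool --pt "1 0 0 0.03 0" --pt "1 0 0 0.03 0" --pt "1 0 0 0 0" --pt "1 0 0 0 0" --pt "1 0 0 0 0"

```text
t: 54.57
tcp_pos: [0.623, 0.006, 0.1253]
ee_rot: [2.31, 2.13, 0.0]
wrist_force: [1.0, -0.0, -1.8]
gripper_width: 0.482
grasp_force: 45.0
```

```bash
python3 - <<'E'
from go import *
s=manip.get_state();print(inbay(s['tcp_pos'])*1000,s['wrist_force'],s['tcp_pos'][2])
E
```

```text
[  1.49816177 -19.43940759] [ 1.04608493 -0.02063432 -1.7654357 ] 0.12528914247799197
```

>>> drive_tool --pt "1 0 0 0.03 0" --pt "1 0 0 0.03 0" --pt "1 0 0 0.03 0" --pt "1 0 0 0 0" --pt "1 0 0 0 0"

```text
t: 54.98
tcp_pos: [0.6238, 0.0065, 0.1167]
ee_rot: [2.309, 2.129, 0.003]
wrist_force: [2.8, 2.9, 1.9]
gripper_width: 0.484
grasp_force: 45.0
```

>>> drive_tool --pt "1 0 0 0.03 0" --pt "1 0 0 0.03 0" --pt "1 0 0 0 0" --pt "1 0 0 0 0" --pt "1 0 0 0 0"

```text
t: 55.4
tcp_pos: [0.623, 0.0064, 0.1099]
ee_rot: [-2.309, -2.13, -0.001]
wrist_force: [3.1, 4.7, -0.4]
gripper_width: 0.482
grasp_force: 45.0
```

>>> drive_tool --pt "1 0 0 0.03 0" --pt "1 0 0 0.03 0" --pt "1 0 0 0 0" --pt "1 0 0 0 0" --pt "1 0 0 0 0"

```text
t: 55.82
tcp_pos: [0.622, 0.0064, 0.1027]
ee_rot: [-2.308, -2.128, 0.002]
wrist_force: [0.7, 5.6, -3.3]
gripper_width: 0.481
grasp_force: 45.0
```

>>> drive_tool --pt "1 0 0 0.03 0" --pt "1 0 0 0.03 0" --pt "1 0 0 0.03 0" --pt "1 0 0 0 0" --pt "1 0 0 0 0"

```text
t: 56.23
tcp_pos: [0.6217, 0.0065, 0.0934]
ee_rot: [-2.308, -2.128, 0.003]
wrist_force: [1.5, 5.0, -3.4]
gripper_width: 0.483
grasp_force: 45.0
```

>>> drive_tool --pt "1 0 0.01 0.03 0" --pt "1 0 0 0.03 0" --pt "1 0 0 0.02 0" --pt "1 0 0 0 0" --pt "1 0 0 0 0"

```text
t: 56.65
tcp_pos: [0.6228, 0.0064, 0.0855]
ee_rot: [-2.308, -2.128, 0.002]
wrist_force: [2.3, 5.5, -3.1]
gripper_width: 0.476
grasp_force: 45.0
```

>>> drive_tool --pt "1 0 0 0.02 0" --pt "1 0 0 0.02 0" --pt "1 0 0 0.01 0" --pt "1 0 0 0 0" --pt "1 0 0 0 0"

```text
t: 57.07
tcp_pos: [0.6229, 0.0064, 0.0807]
ee_rot: [-2.308, -2.128, 0.002]
wrist_force: [1.7, 5.7, -2.6]
gripper_width: 0.482
grasp_force: 45.0
```

>>> drive_tool --pt "1 0 0 0.01 0" --pt "1 0 0 0.01 0" --pt "1 0 0 0 0" --pt "1 0 0 0 0" --pt "1 0 0 0 0"

```text
t: 57.48
tcp_pos: [0.6231, 0.0064, 0.0795]
ee_rot: [-2.308, -2.129, 0.001]
wrist_force: [-1.4, 4.9, 3.2]
gripper_width: 0.477
grasp_force: 45.0
```

>>> drive_tool --pt "1 0.01 0 0.01 0" --pt "1 0.01 0 0 0" --pt "1 0 0 0 0" --pt "1 0 0 0 0" --pt "1 0 0 0 0"

```text
t: 57.9
tcp_pos: [0.6235, 0.0068, 0.0795]
ee_rot: [2.309, 2.129, -0.004]
wrist_force: [-3.4, -0.0, 8.6]
gripper_width: 0.482
grasp_force: 45.0
```

>>> drive_tool --pt "-0.5 0 0 0 0" --pt "-0.5 0 0 0 0" --pt "-0.5 0 0 0 0" --pt "-0.5 0 0 0 0" --pt "-0.5 0 0 -0.02 0"

```text
t: 58.32
tcp_pos: [0.6235, 0.0078, 0.0803]
ee_rot: [-2.309, -2.129, 0.002]
wrist_force: [-0.1, -0.9, -0.8]
gripper_width: 0.743
grasp_force: 0.0
```

>>> drive_tool --pt "-0.5 0 0 -0.1 0" --pt "-0.5 0 0 -0.3 0" --pt "-0.5 0 0 -0.4 0" --pt "-0.5 0 0 -0.3 0" --pt "-0.5 0 0 0 0"

```text
t: 58.73
tcp_pos: [0.6283, 0.0077, 0.2011]
ee_rot: [2.302, 2.123, 0.014]
wrist_force: [1.2, 0.3, 0.7]
gripper_width: 0.746
grasp_force: 0.0
```

>>> drive_tool --pt "-0.5 -0.35 -0.2 0 0" --pt "-0.5 -0.35 -0.2 0 0" --pt "-0.5 -0.35 -0.2 0 0" --pt "-0.5 -0.35 -0.2 0 0" --pt "-0.5 -0.35 -0.2 0 0"

```text
t: 59.15
tcp_pos: [0.5092, -0.1596, 0.1919]
ee_rot: [2.308, 2.13, 0.0]
wrist_force: [0.1, -0.9, -0.1]
gripper_width: 0.75
grasp_force: 0.0
```

```bash
python3 - <<'E'
from go import *
f=grab('scene','scene8.png');t=grab('top','top8.png')
r=lambda a,k:cv2.resize(cv2.convertScaleAbs(a,alpha=1.4),None,fx=k,fy=k,interpolation=cv2.INTER_CUBIC)
cv2.imwrite('pics/c12.png',np.vstack([r(f['image'][185:275,150:340],3.4),r(t['image'][125:205,180:370],3.4)]))
E
```

```text
(no output)
```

View pics/c12.png

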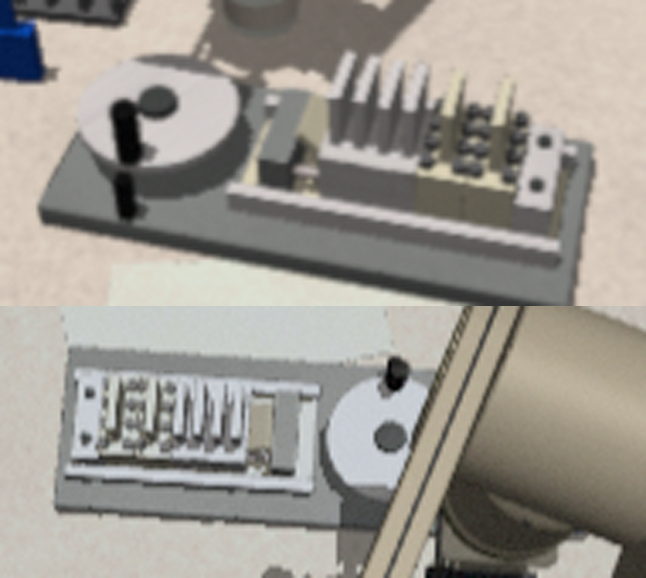

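c12 shows the full row level: stop, two racks, four plates with even tops (scene half, (340–420,160)), the pad pressed back, and the handle (125,130) beside the post (125,195). One last numeric check before handing in.

```bash
python3 - <<'E'
from go import *
f=grab('scene');g=cv2.cvtColor(f['image'],cv2.COLOR_BGR2GRAY)
A=np.array([.6119,-.1225])
for a in(-.1,0,.1): print(a,pix(f,[[*(A+.05*np.array([np.cos(YAW+a),np.sin(YAW+a)])),z] for z in(.104,.081)]).round(1).tolist())
m=(g[200:245,175:200]<40).astype(np.uint8);n,l,s,c=cv2.connectedComponentsWithStats(m)
print([(s[i].tolist(),(c[i]+[175,200]).round(1).tolist()) for i in range(1,n) if s[i][4]>15])
d=cv2.absdiff(cv2.imread('pics/scene0.png'),f['image']).max(2)>60
n,l,s,c=cv2.connectedComponentsWithStats(d.astype(np.uint8));print([s[i].tolist() for i in range(1,n) if s[i][4]>60])
E
```

```text
-0.1 [[185.9, 216.1], [187.1, 223.6]]
0 [[188.0, 216.6], [189.1, 224.1]]
0.1 [[190.2, 216.9], [191.3, 224.4]]
[([8, 15, 17, 19, 133], [187.6, 223.2]), ([8, 35, 7, 10, 58], [186.2, 239.8])]
[[71, 0, 15, 8, 72], [77, 17, 34, 22, 376], [336, 20, 15, 33, 316], [172, 24, 10, 13, 103], [151, 55, 60, 54, 2065], [313, 97, 61, 36, 1207], [197, 103, 70, 23, 1056], [117, 109, 34, 19, 443], [149, 110, 48, 25, 581], [98, 118, 19, 11, 128], [157, 126, 27, 29, 190], [197, 133, 117, 82, 2000], [147, 146, 43, 25, 433], [217, 163, 18, 10, 145], [326, 173, 16, 32, 380], [379, 173, 24, 41, 592], [172, 194, 13, 18, 149], [182, 214, 13, 20, 154], [247, 216, 58, 12, 141], [221, 221, 10, 18, 61], [247, 224, 31, 11, 93], [242, 232, 60, 20, 604]]
```

```bash
python3 - <<'E'
from go import *
f=grab('scene');A=np.array([.6119,-.1225]);u=np.array([np.cos(YAW),np.sin(YAW)])
print(pix(f,[[*(A+.0685*u),z] for z in(.058,.0415,.025)]).round(1).tolist())
g=cv2.cvtColor(f['image'],cv2.COLOR_BGR2GRAY)
for y in range(214,246,3): print(y,g[y,178:202].tolist())
E
```

```text
[[187.3, 237.2], [188.1, 242.3], [188.9, 247.2]]
214 [146, 146, 145, 144, 138, 119, 92, 70, 58, 66, 95, 115, 95, 57, 48, 48, 49, 49, 48, 48, 48, 48, 47, 56]
217 [143, 142, 140, 124, 73, 24, 13, 13, 13, 13, 12, 21, 32, 36, 36, 40, 42, 44, 43, 39, 34, 30, 36, 73]
220 [144, 146, 145, 136, 102, 35, 6, 5, 7, 4, 4, 18, 67, 115, 130, 121, 112, 101, 105, 108, 122, 141, 145, 146]
223 [145, 144, 144, 144, 125, 69, 19, 5, 4, 3, 5, 9, 47, 104, 144, 148, 148, 148, 147, 147, 147, 147, 147, 148]
226 [144, 145, 145, 145, 137, 102, 33, 3, 4, 5, 7, 5, 23, 80, 125, 136, 145, 147, 148, 148, 148, 148, 148, 148]
229 [113, 130, 140, 145, 144, 125, 60, 11, 6, 6, 3, 5, 5, 23, 53, 74, 78, 94, 125, 145, 148, 149, 148, 149]
232 [56, 54, 63, 70, 78, 86, 80, 36, 14, 11, 7, 17, 38, 74, 103, 108, 120, 141, 146, 145, 142, 139, 135, 133]
235 [88, 67, 52, 49, 47, 46, 39, 35, 38, 40, 48, 53, 57, 60, 62, 61, 60, 59, 61, 59, 58, 57, 56, 55]
238 [93, 93, 93, 84, 62, 30, 13, 12, 10, 9, 16, 34, 46, 48, 48, 48, 48, 48, 48, 49, 49, 48, 48, 49]
241 [94, 93, 93, 93, 85, 54, 15, 5, 3, 2, 10, 28, 47, 49, 49, 49, 49, 49, 48, 48, 48, 48, 49, 48]
244 [93, 93, 93, 93, 92, 79, 28, 5, 6, 4, 5, 27, 59, 80, 84, 92, 92, 92, 92, 91, 91, 91, 91, 91]
```

```bash
python3 -c "
from bench import manip
print(manip.close_job())"
```

```text
the job is handed in; nothing more can be done
None
```

I handed the job in at about 60 s: both racks stand in the bay, the crank handle is at the index post to within about 0.02 rad, and four plates are in, the last pushing the sprung pad back and sitting fully down. No verdict came back.

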